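Set out the glass owls and the globe on the display board

TASK

Set out the row on the white display board, gently and without dropping anything, because it is glass: put the wooden ring stand centred on the round slate mark next to the bell, and only then seat the blue glass globe in the ring, foot down. On the other three marks stand the three owls upright and centred, in order of height: the tallest next to the globe, the smallest at the far end from the bell. Do not tip over any owl on the way.

Things in the scene. Friction and masses are not known exactly. Their poses are not given: they have to be found in the camera images.
- owl_small: The smallest blue glass owl figurine with round white eyes and small pale dots on its breast, upright on a flat foot: 56 mm tall to its ear tips, round body 32 mm across with straight vertical sides from 5 to 33 mm above its foot; about 90 g. Loose. Origin at the centre of its underside, z up its axis, the face looks along +x.
- owl_middle: The middle blue glass owl figurine with round white eyes and small pale dots on its breast, upright on a flat foot: 76 mm tall to its ear tips, round body 40 mm across with straight vertical sides from 6 to 45 mm above its foot; about 170 g. Loose. Origin at the centre of its underside, z up its axis, the face looks along +x.
- owl_large: The tallest blue glass owl figurine with round white eyes and small pale dots on its breast, upright on a flat foot: 96 mm tall to its ear tips, round body 48 mm across with straight vertical sides from 8 to 57 mm above its foot; about 280 g. Loose. Origin at the centre of its underside, z up its axis, the face looks along +x.
- stand: plain wooden ring stand, 56 mm outside, 36 mm hole right through, 25 mm high; about 60 g. Loose, lying flat. Origin at the centre of its underside, z up its axis. The globe rests on the rim of its hole.
- globe: blue glass globe, a ball 56 mm across with a small flat foot 25 mm across, plain, no eyes; about 140 g. Loose. Origin at the centre of the ball, 25 mm above the foot; z up its axis when the foot is down. Seated in the ring its centre is about 46 mm above the underside of the stand, and its foot hangs about 4 mm inside the hole.
- mark1: The first mark of the row of four, at the left end seen from the robot (+y): round dark slate disc, 64 mm across, 3 mm thick, fixed on the white display board (110 x 560 mm, 18 mm thick). Origin at the centre of its underside, 18 mm above the table (its top: 21 mm); x across the board, y along the row from mark4 to mark1. Neighbouring marks are about 90 mm apart.
- mark2: The second mark of the row: round dark slate disc, 64 mm across, 3 mm thick, fixed on the white display board (110 x 560 mm, 18 mm thick). Origin at the centre of its underside, 18 mm above the table (its top: 21 mm); x across the board, y along the row from mark4 to mark1. Neighbouring marks are about 90 mm apart.
- mark3: The third mark of the row: round dark slate disc, 64 mm across, 3 mm thick, fixed on the white display board (110 x 560 mm, 18 mm thick). Origin at the centre of its underside, 18 mm above the table (its top: 21 mm); x across the board, y along the row from mark4 to mark1. Neighbouring marks are about 90 mm apart.
- mark4: The fourth mark, at the right end seen from the robot (-y): round dark slate disc, 64 mm across, 3 mm thick, fixed on the white display board (110 x 560 mm, 18 mm thick). Origin at the centre of its underside, 18 mm above the table (its top: 21 mm); x across the board, y along the row from mark4 to mark1. Neighbouring marks are about 90 mm apart.
- bell: low brass counter bell, a dome on a dark disc 62 mm across, 45 mm high, fixed on the board about 95 mm beyond the last mark at one end of the row (either end; at the other end stands a wooden block with a blank card, 50 mm high). Origin at the centre of its underside, on the board's top.
There are look-alikes about, which are no part of the job. What is shaped like the stand but black or green is not meant.

How it is judged:
By the outcome, as a careful person would: the job done as asked, in the order asked, and still so for the second after the job is handed in, with the robot touching nothing.
It also fails if it takes over 128 s, if anything falls off the work surface, if the arm or the gripper's body presses on something with over 40 N, if the wrist force passes 120 N, or if a joint passes its speed limit or range.

ROBOT

A 6-joint arm with a two-finger parallel gripper is mounted at the origin on the work surface. World frame = base frame: x ahead of the robot, y to its left, z up, the work surface at z = 0. Lengths are in mm, angles in rad, forces in N, time in s.
With the tool pointing down it reaches from about 350 to 775 mm from the base axis. Payload 7.3 kg.
Tool frame: the origin (TCP) lies between the finger pads; the fingertips stand 14 mm ahead of it and the grasp point (between the pads) lies 5 mm behind it; z points along the fingers, y is the line along which they close (so a half turn about z gives the same grasp; the last joint's range is limited). The gripper opens to 92 mm and grips with 3 to 60 N. Pads are 19 mm wide; open, the fingers measure 130 mm over their backs; the gripper's body (75 mm by 190 mm) begins 47 mm behind the grasp point.
Start: joints at [-1.409, 0.342, 1.524, -0, 1.275, -0.146], TCP at [159.078, -500.338, 240.741] pointing down, gripper open.
Joint ranges: [-2.53, 2.53], [-0.77, 2.02], [0.04, 2.7], [-1, 4.14], [0.28, 2.66], [-3.11, 3.11]. Speed limits (rad/s): [2.57, 2.57, 3.14, 3.14, 3.14, 3.14].

INTERFACE

Orientations are given as [roll, pitch, yaw] about the fixed x, y, z axes, in that order (R = Rz(yaw) Ry(pitch) Rx(roll)).
In Python, from plant import get_obs, cams, close_job gives the robot as it stands. The module is installed in compiled form; this text tells all that it offers.
- The arm moves only by the shell command python3 -m creep 'ROWS'. ROWS is JSON, a list of rows, each an object of numbers: "hand": the opening, from 0 (shut) to 1 (fully open); "tx", "ty", "tz": the shift along the tool's x, y, z in m; "spin": the turn about the tool's z in degrees. In form: [{"hand": .., "tx": .., "ty": .., "tz": .., "spin": ..}, ...]. A call has 1 to 5 rows; each row shifts and turns the commanded pose from where the row before left it, along the tool's axes as they then stand; what a row does not reach is not made up. A row lasts 1/8 s, in which the tool goes at most 62.5 mm and 10.7 degrees, less where a joint would pass 70% of its speed; a pose out of reach is approached as far as the arm can. A call is refused whole if a number of a shift passes 0.0625 or a number of a turn 10.7, either way. A call with a gripper value outside its range is refused whole. The fingers move at their own pace and stop on an object; the grip force is fixed at half the most. Time passes only in rows, so rows that do not move let the fingers close. It gives the time, the measured TCP pose, the force, the opening and the grip force at its end, in the units of the state.
- get_obs(): the state, without advancing time (a new reading comes with each control period).
- cams.capture(name): name is "scene" or "top" or "wrist"; returns a dict with "color" (480x640x3 uint8, red, green, blue), "K" (3x3 intrinsics, pixels), "R" (3x3) and "t" (3): a world point X has camera coordinates R X + t. Camera axes: x right, y down, z forward; pixel columns grow to the right and rows downward; lengths in mm; the calibration is good to about 2 mm. A picture is of the moment at which its call begins. There is no depth.
- close_job(): hands the job in; it is judged then, once.
The state is a dict: "time": time; "joint_positions": joint angles; "dq": joint speeds; "tau": joint torques, N m; "tool_pos": TCP position; "tcp_rot": TCP orientation; "contact_force": force on the tool from outside, world axes, zero at the start; "moment": the same for the moment, N m; "grip_width": finger opening in mm; "finger_force": force on a finger pad.
Only numpy, scipy, OpenCV 4.12 (cv2) and the standard library are available. Lean on these libraries where they do the work, as an engineer would, in place of code of your own. Each camera call takes 0.05 s, during which the arm holds its last target. There are 200 camera calls.

## Working session

There is one attempt and no reset: what is moved stays moved. The work goes in short steps, Python scripts to look and compute and a shell command to move; the robot and the scene stay as the last step left them, time stands still between calls to the robot, and variables do not carry over. Pictures are saved under pics/ and viewed, at most 18 in all, crops included, and the job is handed in when it is done.

```bash
mkdir -p pics; cat > h.py <<'E'
import numpy as np, cv2, json
from plant import get_obs, cams
def snap(n,f):
    c=cams.capture(n); cv2.imwrite('pics/'+f+'.png',cv2.cvtColor(c['color'],cv2.COLOR_RGB2BGR))
    np.savez('pics/'+f+'.npz',K=c['K'],R=c['R'],t=c['t']); return c
def back(f,u,v,z):
    c=np.load('pics/'+f+'.npz'); R,t=c['R'],c['t'].ravel()
    d=R.T@np.linalg.solve(c['K'],[u,v,1.]); o=-R.T@t
    return o+d*(z-o[2])/d[2]
def proj(f,X):
    c=np.load('pics/'+f+'.npz'); p=c['K']@(c['R']@np.array(X,float)+c['t'].ravel()); return p[:2]/p[2]
E
python3 - <<'E'
from h import *
for n in ('top','scene'):
    c=snap(n,n+'0'); print(n,c['K'].tolist(),(-c['R'].T@c['t'].ravel()).round(), c['R'].round(2).tolist())
o=get_obs(); print(o)
E
```

```text
top [[602.0862743473338, 0.0, 314.7705178517719], [0.0, 602.0862743473338, 241.00594668431518], [0.0, 0.0, 1.0]] [ 370.   13. 1056.] [[0.01, -1.0, 0.0], [-0.99, -0.01, -0.13], [0.13, -0.0, -0.99]]
scene [[523.7555110760738, 0.0, 315.82897742500194], [0.0, 523.7555110760738, 238.39839061835295], [0.0, 0.0, 1.0]] [ 865. -481.  781.] [[0.79, 0.61, -0.01], [0.46, -0.62, -0.64], [-0.4, 0.5, -0.77]]
{'time': 0.1, 'joint_positions': array([-1.40897184e+00,  3.42636688e-01,  1.52487257e+00, -9.05017521e-06,
        1.27536753e+00, -1.46013397e-01]), 'dq': array([ 0.00143625, -0.00114581, -0.00277908, -0.00108417,  0.00064662,
        0.00072041]), 'tau': array([ 4.73466957e-05, -4.32007849e+01, -2.44691902e+01,  7.19163590e-02,
        5.26440656e-02, -4.01041495e-05]), 'tool_pos': array([ 159.03541338, -500.00422751,  240.13999941]), 'tcp_rot': array([-3.14032092e+00, -1.78272863e-04,  3.07840411e-01]), 'contact_force': array([ 0.77907594, -0.58603176,  0.08152565]), 'moment': array([-0.00080199, -0.02309464, -0.02309137]), 'finger_force': 0.0, 'grip_width': 91.8824075530931}
```

View pics/top0.png

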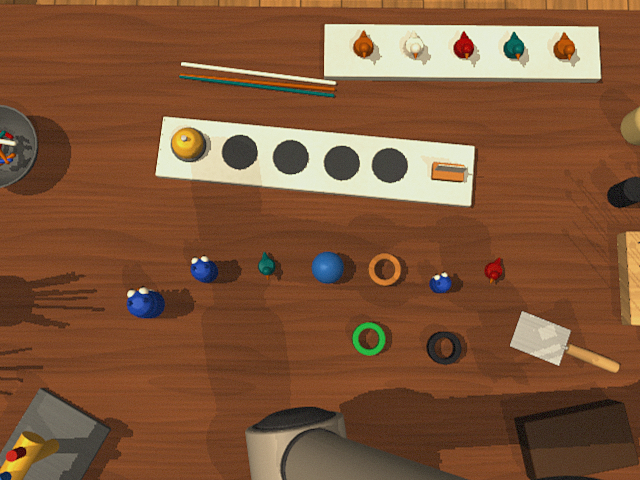

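View pics/scene0.png

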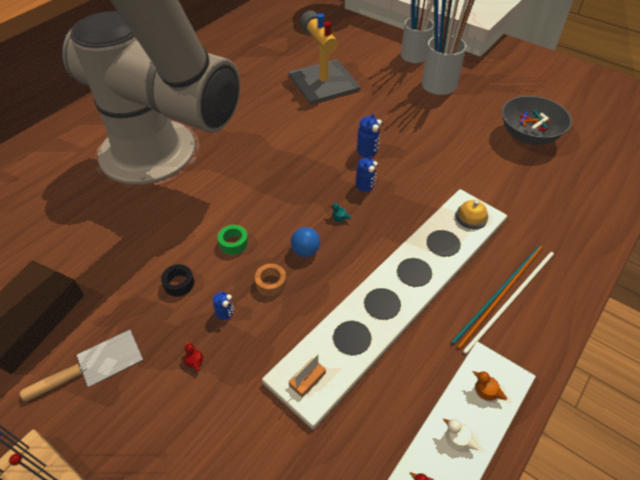

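```bash
cat > fit.py <<'E'
from h import *
from scipy.optimize import minimize
a=np.linspace(0,2*np.pi,48)
def ring(x,y,z,r): return np.c_[x+r*np.cos(a),y+r*np.sin(a),0*a+z]
# profile (z,r) lists
P={'small':[(0,14),(5,16),(33,16),(42,15),(50,10)],'middle':[(0,17),(6,20),(45,20),(57,18),(68,12)],
'large':[(0,21),(8,24),(57,24),(72,22),(86,15)],
'globe':[(25+28*np.sin(t),28*np.cos(t)) for t in np.linspace(-1.1,1.57,12)]}
def hull(f,x,y,prof,z0=0):
    X=np.vstack([ring(x,y,z0+z,r) for z,r in prof]); return cv2.convexHull(np.array([proj(f,p) for p in X],np.float32))
def mask(f,box,lo=(100,110,40),hi=(130,255,255)):
    im=cv2.cvtColor(cv2.imread('pics/'+f+'.png'),cv2.COLOR_BGR2HSV); m=cv2.inRange(im,lo,hi)
    k=np.zeros_like(m); u,v,w=box; k[max(v-w,0):v+w,max(u-w,0):u+w]=m[max(v-w,0):v+w,max(u-w,0):u+w]
    cs,_=cv2.findContours(k,cv2.RETR_EXTERNAL,cv2.CHAIN_APPROX_NONE); c=max(cs,key=cv2.contourArea)
    return cv2.convexHull(c).astype(np.float32)
def fit(f,m,x0,prof,z0=0):
    A=cv2.contourArea(m)
    def L(p):
        h=hull(f,p[0],p[1],prof,z0); i=cv2.intersectConvexConvex(h,m)[0]; return 1-i/(A+cv2.contourArea(h)-i)
    r=minimize(L,x0,method='Nelder-Mead',options=dict(initial_simplex=np.array([x0,x0+[8,0],x0+[0,8]]),xatol=.1,fatol=1e-5)); return r.x,1-r.fun
E
python3 - <<'E'
from fit import *
T={'large':[(145,303),(369,137)],'middle':[(204,269),(366,175)],'small':[(441,283),(223,305)],'globe':[(327,267),(305,241)]}
for n,(t,s) in T.items():
    for f,c in (('top0',t),('scene0',s)):
        try:
            m=mask(f,(*c,24)); x0=back(f,*c,P[n][-1][0]/2)[:2]
            print(n,f,fit(f,m,x0,P[n]))
        except Exception as e: print(n,f,e)
D=[('mark1',(240,152),(443,243)),('mark2',(291,157),(414,272)),('mark3',(341,163),(382,304)),('mark4',(389,165),(352,338))]
for n,t,s in D:
    for f,c in (('top0',t),('scene0',s)):
        m=mask(f,(*c,22),(0,0,0),(180,255,110)); print(n,f,*fit(f,m,back(f,*c,21)[:2],[(18,32),(21,32)]))
for f,c in (('top0',(385,269)),('scene0',(270,279))):
    m=mask(f,(*c,22),(5,100,110),(18,255,255)); print('stand',f,*fit(f,m,back(f,*c,12)[:2],[(0,28),(25,28)]))
for f in('top0','scene0'):
    im=cv2.imread('pics/'+f+'.png'); c=im[235:330,110:510] if f=='top0' else im[95:345,150:400]
    s=2 if f=='top0' else 2.4
    cv2.imwrite(f'pics/{f}c.png',cv2.resize(c,None,fx=s,fy=s,interpolation=2))
E
```

```text
large top0 (array([397.60572081, 295.04770569]), np.float64(0.9011347006191894))
large scene0 (array([401.61140558, 290.40594247]), np.float64(0.8457842014387374))
middle top0 (array([456.24125142, 200.48254572]), np.float64(0.8719644491189704))
middle scene0 (array([447.36933654, 217.12779064]), np.float64(0.7406091812921577))
small top0 (array([ 437.11037289, -202.273499  ]), np.float64(0.8183161537704596))
small scene0 (array([ 438.88553602, -202.56170124]), np.float64(0.7832060639702165))
globe top0 (array([463.87039345, -10.04459462]), np.float64(0.8981911780984677))
globe scene0 (array([464.57220748,  -8.159518  ]), np.float64(0.8553340705772902))
mark1 top0 [668.12505649 146.56452388] 0.9067607504048485
mark1 scene0 [669.02069782 149.34803197] 0.8334354493263988
mark2 top0 [660.49224585  57.16789121] 0.8926553264202972
mark2 scene0 [659.89710013  57.74583591] 0.8320728829886221
mark3 top0 [650.78616101 -33.70981201] 0.9033101392806123
mark3 scene0 [651.24618128 -31.44361968] 0.8446437544679026
mark4 top0 [ 647.31363563 -118.42073073] 0.9084893833874454
mark4 scene0 [ 647.25702096 -116.692346  ] 0.864095543041539
stand top0 [ 470.37307863 -113.56518425] 0.6078521802285032
stand scene0 [ 461.89660061 -101.17102025] 0.7587363407704445
```

View pics/scene0c.png

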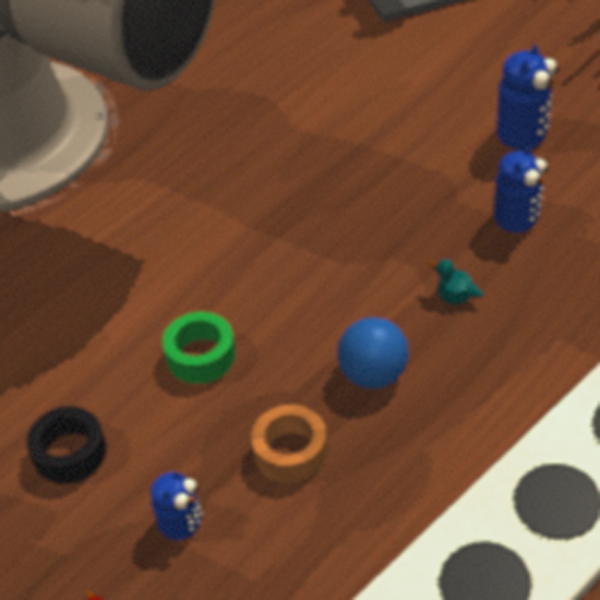

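```bash
cat >> h.py <<'E'
def to(x,y,z,yaw=85.5):
    o=get_obs(); p=o['tool_pos']; w=o['tcp_rot'][2]; d=np.array([x,y,z])-p
    # in the present yaw and in goal yaw
    for q in (w,np.radians(yaw)):
        print('tx %.1f ty %.1f tz %.1f'%(d[0]*np.cos(q)+d[1]*np.sin(q), d[0]*np.sin(q)-d[1]*np.cos(q), -d[2]),end=' | ')
    print('spin %.2f'%(np.degrees(w)-yaw),'tcp',p.round(1),'rot',np.degrees(o['tcp_rot']).round(2),'F',o['contact_force'].round(1),'w %.1f f %.1f t %.1f'%(o['grip_width'],o['finger_force'],o['time']))
E
python3 - <<'E'
from h import *
print(back('top0',385,269,25),back('scene0',270,277,25))
to(465,-107,240)
E
```

```text
[ 460.92517895 -108.98742979   25.        ] [ 466.60858959 -110.23547925   25.        ]
tx 410.7 ty -281.8 tz 0.1 | tx 415.8 ty 274.2 tz 0.1 | spin -67.86 tcp [ 159.  -500.   240.1] rot [-1.7993e+02 -1.0000e-02  1.7640e+01] F [ 0.8 -0.6  0.1] w 91.9 f 0.0 t 0.1
```

```bash
python3 -m creep '[{"tx":0.041,"ty":-0.0282},{"tx":0.041,"ty":-0.0282},{"tx":0.041,"ty":-0.0282},{"tx":0.041,"ty":-0.0282},{"tx":0.041,"ty":-0.0282}]' && python3 -m creep '[{"tx":0.041,"ty":-0.0282},{"tx":0.041,"ty":-0.0282},{"tx":0.041,"ty":-0.0282},{"tx":0.041,"ty":-0.0282},{"tx":0.041,"ty":-0.0282}]' && python3 -m creep '[{"spin":-9.7},{"spin":-9.7},{"spin":-9.7},{"spin":-9.7},{"spin":-9.7}]' && python3 -m creep '[{"spin":-9.7},{"spin":-9.7},{},{}]'
python3 - <<'E'
from h import *
to(463.5,-109.5,240); c=snap('wrist','w1'); print(c['K'].tolist(),(-c['R'].T@c['t'].ravel()).round(1),c['R'].round(2).tolist())
E
```

```text
tx 408.5 ty -279.9 tz 0.1 | tx 413.2 ty 272.9 tz 0.1 | spin -67.86 tcp [ 159.  -500.   240.1] rot [-1.7993e+02 -1.0000e-02  1.7640e+01] F [ 0.8 -0.6  0.1] w 91.9 f 0.0 t 0.1
[[408.2296645438002, 0.0, 315.81332306197186], [0.0, 408.2296645438002, 237.70065396997606], [0.0, 0.0, 1.0]] [ 224.3 -479.1  385.2] [[0.3, -0.95, -0.0], [-0.92, -0.29, 0.25], [-0.24, -0.08, -0.97]]invalid input at $[0]: expected keys hand, tx, ty, tz, spin
```

View pics/w1.png

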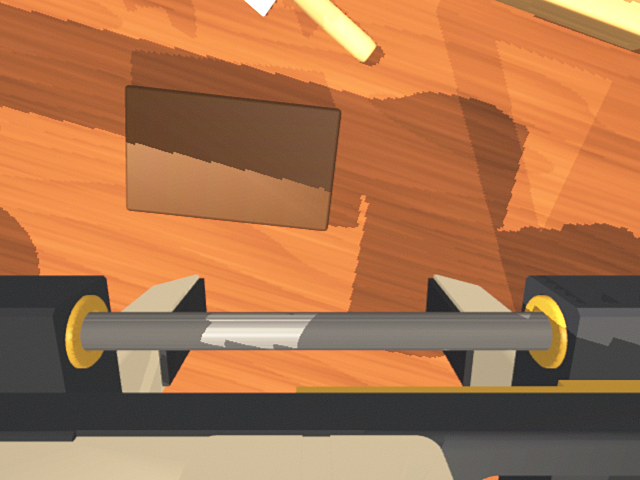

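The picture shows only the start area (a block at 230,160 and the fingers at the bottom), since every key is required and the move was refused.

```bash
python3 -m creep '[{"hand":1,"tx":0.041,"ty":-0.0282,"tz":0,"spin":0},{"hand":1,"tx":0.041,"ty":-0.0282,"tz":0,"spin":0},{"hand":1,"tx":0.041,"ty":-0.0282,"tz":0,"spin":0},{"hand":1,"tx":0.041,"ty":-0.0282,"tz":0,"spin":0},{"hand":1,"tx":0.041,"ty":-0.0282,"tz":0,"spin":0}]' && python3 -m creep '[{"hand":1,"tx":0.041,"ty":-0.0282,"tz":0,"spin":0},{"hand":1,"tx":0.041,"ty":-0.0282,"tz":0,"spin":0},{"hand":1,"tx":0.041,"ty":-0.0282,"tz":0,"spin":0},{"hand":1,"tx":0.041,"ty":-0.0282,"tz":0,"spin":0},{"hand":1,"tx":0.041,"ty":-0.0282,"tz":0,"spin":0}]' && python3 -m creep '[{"hand":1,"tx":0,"ty":0,"tz":0,"spin":-9.7},{"hand":1,"tx":0,"ty":0,"tz":0,"spin":-9.7},{"hand":1,"tx":0,"ty":0,"tz":0,"spin":-9.7},{"hand":1,"tx":0,"ty":0,"tz":0,"spin":-9.7},{"hand":1,"tx":0,"ty":0,"tz":0,"spin":-9.7}]' && python3 -m creep '[{"hand":1,"tx":0,"ty":0,"tz":0,"spin":-9.7},{"hand":1,"tx":0,"ty":0,"tz":0,"spin":-9.7},{"hand":1,"tx":0,"ty":0,"tz":0,"spin":0}]'
python3 - <<'E'
from h import *
to(463.5,-109.5,240); c=snap('wrist','w2'); print((-c['R'].T@c['t'].ravel()).round(1),c['R'].round(2).tolist())
E
```

```text
time: 0.78
tool_pos: [312.4, -302.4, 240.6]
tcp_rot: [-3.142, -0.0, 0.307]
contact_force: [0.8, -0.4, 0.2]
grip_width: 91.6
finger_force: 0.0
time: 1.4
tool_pos: [465.1, -105.9, 240.6]
tcp_rot: [3.141, 0.0, 0.308]
contact_force: [-0.5, -0.5, 0.6]
grip_width: 91.8
finger_force: 0.0
time: 2.02
tool_pos: [464.2, -107.3, 240.5]
tcp_rot: [-3.141, 0.0, 1.16]
contact_force: [0.6, -0.2, -0.2]
grip_width: 91.9
finger_force: 0.0
time: 2.4
tool_pos: [464.2, -107.3, 240.5]
tcp_rot: [-3.141, -0.0, 1.491]
contact_force: [0.5, -0.2, 0.3]
grip_width: 92.0
finger_force: 0.0
tx -2.2 ty -0.5 tz 0.5 | tx -2.2 ty -0.5 tz 0.5 | spin -0.05 tcp [ 464.2 -107.3  240.5] rot [-179.97   -0.     85.45] F [ 0.5 -0.2  0.3] w 92.0 f 0.0 t 2.4
[470.3 -39.2 385.6] [[1.0, -0.08, -0.0], [-0.08, -0.96, 0.25], [-0.02, -0.25, -0.97]]
```

View pics/w2.png

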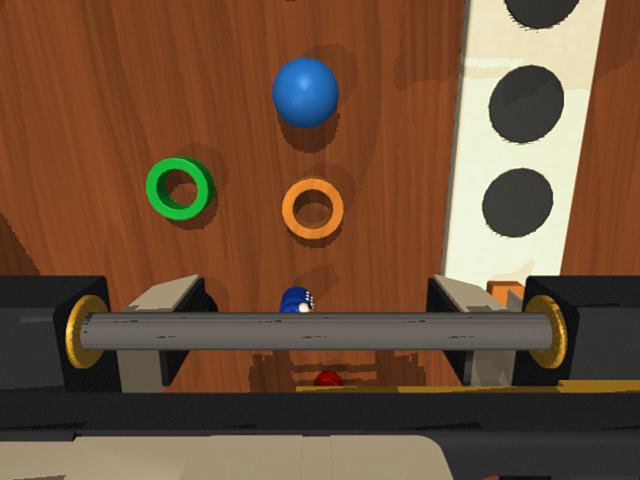

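Wrist view: wooden ring at (312,208), globe at (305,93), mark4 at (517,202), mark3 at (526,104), green ring at (179,188).

```bash
python3 - <<'E'
from fit import *
f='w2'
m=mask(f,(312,208,42),(8,150,120),(16,255,255)); im=cv2.boundingRect(m.astype(int)); print('stand box',im)
print(*fit(f,m,back(f,312,208,12)[:2],[(0,28),(25,28)]), back(f,313,208,25))
m=mask(f,(305,93,45)); print('globe',cv2.boundingRect(m.astype(int)),*fit(f,m,back(f,305,93,25)[:2],P['globe']))
for c in ((517,202),(526,104)):
    m=mask(f,(*c,44),(0,0,0),(180,90,110)); print('mark',cv2.boundingRect(m.astype(int)),*fit(f,m,back(f,*c,21)[:2],[(18,32),(21,32)]))
E
```

```text
stand box (270, 166, 74, 84)
[ 451.93573843 -100.08012405] 0.6398313521562036 [ 461.92856642 -105.86062847   25.        ]
globe (273, 57, 66, 71) [463.46522449  -8.62467865] 0.9600274035824655
mark (482, 168, 71, 69) [ 646.58993516 -117.71702083] 0.9346535172981184
mark (489, 65, 75, 79) [649.78349974 -32.76808834] 0.9410997809023868
```

```bash
python3 - <<'E'
from fit import *
for f,c,w,v in (('w2',(312,208),42,(180,190,200)),('top0',(385,269),20,(130,150)),('scene0',(270,279),24,(150,170))):
  for q in v:
    m=mask(f,(*c,w),(5,80,q),(20,255,255)); print(f,q,cv2.boundingRect(m.astype(int)),*fit(f,m,back(f,*c,20)[:2],[(25,28),(24,28)]))
E
```

```text
w2 180 (282, 178, 61, 61) [ 461.02471012 -107.16327845] 0.9395588787260298
w2 190 (282, 179, 61, 59) [ 460.91026568 -107.46352335] 0.9296565129343017
w2 200 (282, 179, 61, 59) [ 461.17705188 -107.49293133] 0.9242028045984526
top0 130 (368, 253, 33, 33) [ 461.40363125 -107.80474174] 0.960956677704333
top0 150 (369, 253, 32, 33) [ 461.45501512 -107.13780316] 0.9357662724464373
scene0 150 (255, 264, 31, 25) [ 463.3727417  -106.97414436] 0.9064864739141038
scene0 170 (255, 264, 30, 25) [ 462.64262259 -106.95003207] 0.8655469345384723
```

```bash
python3 -m creep '[{"hand":1,"tx":0,"ty":-0.0027,"tz":0.045,"spin":0},{"hand":1,"tx":0,"ty":0,"tz":0.05,"spin":0},{"hand":1,"tx":0,"ty":0,"tz":0.05,"spin":0},{"hand":1,"tx":0,"ty":0,"tz":0.045,"spin":0},{"hand":1,"tx":0,"ty":0,"tz":0.02,"spin":0}]' && python3 -m creep '[{"hand":1,"tx":0,"ty":0,"tz":0.013,"spin":0},{"hand":1,"tx":0,"ty":0,"tz":0,"spin":0},{"hand":0.65,"tx":0,"ty":0,"tz":0,"spin":0},{"hand":0.5,"tx":0,"ty":0,"tz":0,"spin":0},{"hand":0.5,"tx":0,"ty":0,"tz":0,"spin":0}]'
```

```text
time: 3.08
tool_pos: [460.3, -106.7, 28.3]
tcp_rot: [-3.138, -0.001, 1.489]
contact_force: [-0.5, -0.3, -0.5]
grip_width: 91.5
finger_force: 0.0
time: 3.7
tool_pos: [462.0, -107.3, 18.3]
tcp_rot: [3.14, 0.0, 1.493]
contact_force: [-0.5, 0.0, -0.1]
grip_width: 66.3
finger_force: 0.0
```

```bash
python3 -m creep '[{"hand":0.5,"tx":0,"ty":0,"tz":0,"spin":0},{"hand":0.5,"tx":0,"ty":0,"tz":0,"spin":0},{"hand":0.5,"tx":0,"ty":0,"tz":0,"spin":0},{"hand":0.5,"tx":0,"ty":0,"tz":0,"spin":0}]'; python3 -c "
from h import *
to(668.5,148,120)"
```

```text
time: 4.2
tool_pos: [461.9, -107.2, 18.0]
tcp_rot: [3.141, 0.0, 1.493]
contact_force: [-0.6, 0.4, 5.5]
grip_width: 55.9
finger_force: 30.0
tx 270.6 ty 186.2 tz -102.0 | tx 270.7 ty 186.0 tz -102.0 | spin 0.04 tcp [ 461.9 -107.2   18. ] rot [1.7997e+02 1.0000e-02 8.5540e+01] F [-0.6  0.4  5.5] w 55.9 f 30.0 t 4.2
```

```bash
python3 -m creep '[{"hand":0.5,"tx":0,"ty":0,"tz":-0.02,"spin":0},{"hand":0.5,"tx":0,"ty":0,"tz":-0.04,"spin":0},{"hand":0.5,"tx":0,"ty":0,"tz":-0.042,"spin":0},{"hand":0.5,"tx":0.02,"ty":0.0137,"tz":0,"spin":0},{"hand":0.5,"tx":0.036,"ty":0.0247,"tz":0,"spin":0}]' && python3 -m creep '[{"hand":0.5,"tx":0.036,"ty":0.0247,"tz":0,"spin":0},{"hand":0.5,"tx":0.036,"ty":0.0247,"tz":0,"spin":0},{"hand":0.5,"tx":0.036,"ty":0.0247,"tz":0,"spin":0},{"hand":0.5,"tx":0.036,"ty":0.0247,"tz":0,"spin":0},{"hand":0.5,"tx":0.036,"ty":0.0247,"tz":0,"spin":0}]' && python3 -m creep '[{"hand":0.5,"tx":0.0346,"ty":0.0243,"tz":0,"spin":0},{"hand":0.5,"tx":0,"ty":0,"tz":0,"spin":0},{"hand":0.5,"tx":0,"ty":0,"tz":0,"spin":0}]'
python3 - <<'E'
from fit import *
to(668.5,148,39.5)
snap('wrist','w3'); snap('top','top1')
E
```

```text
time: 4.82
tool_pos: [504.6, -54.6, 120.2]
tcp_rot: [3.141, 0.0, 1.49]
contact_force: [0.3, 0.1, -0.7]
grip_width: 55.5
finger_force: 30.0
time: 5.45
tool_pos: [642.0, 116.7, 119.0]
tcp_rot: [-3.141, 0.0, 1.493]
contact_force: [-0.1, 0.2, -0.6]
grip_width: 55.5
finger_force: 30.0
time: 5.82
tool_pos: [667.6, 147.7, 118.8]
tcp_rot: [-3.14, 0.001, 1.493]
contact_force: [-0.0, 0.8, 0.4]
grip_width: 55.9
finger_force: 30.0
tx 0.3 ty 0.9 tz 79.3 | tx 0.3 ty 0.9 tz 79.3 | spin 0.05 tcp [667.6 147.7 118.8] rot [-1.7989e+02  4.0000e-02  8.5550e+01] F [-0.   0.8  0.4] w 55.9 f 30.0 t 5.8
```

View pics/w3.png

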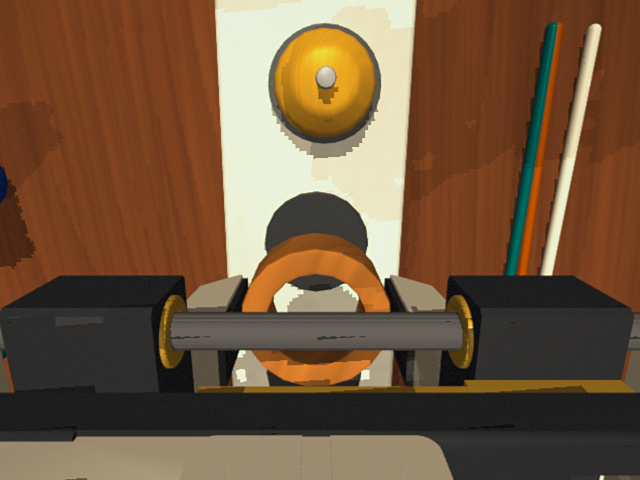

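The wrist view shows mark1's visible arc (u 266–367, top v 193) and the held ring (u 243–390, bottom v 383).

```bash
python3 - <<'E'
from fit import *
f='w3'
from scipy.optimize import least_squares
def ext(x,y,z,r):
    p=np.array([proj(f,q) for q in ring(x,y,z,r)]); return p[:,0].min(),p[:,0].max(),p[:,1].min(),p[:,1].max()
r=least_squares(lambda p:np.array(ext(*p,21,32))[:3]-[265.5,367.5,192.5],[668,148]); print('mark',r.x,r.fun)
r=least_squares(lambda p:np.array(ext(*p,125.5,28))[[0,1,3]]-[242.5,390.5,384],[668,148]); print('ring',r.x,r.fun)
# mark2 etc. irrelevant; bell check, board spacing
E
```

```text
mark [668.17542607 148.13728294] [-0.79731742  0.79392261  0.05002833]
ring [668.34681363 149.10014537] [-1.81277817  1.80123885  0.20462572]
```

```bash
python3 -m creep '[{"hand":0.5,"tx":0,"ty":0.0006,"tz":0.03,"spin":0},{"hand":0.5,"tx":0,"ty":0,"tz":0.03,"spin":0},{"hand":0.5,"tx":0,"ty":0,"tz":0.013,"spin":0},{"hand":0.5,"tx":0,"ty":0,"tz":0.004,"spin":0},{"hand":0.5,"tx":0,"ty":0,"tz":0,"spin":0}]' && python3 -m creep '[{"hand":0.5,"tx":0,"ty":0,"tz":0.0013,"spin":0},{"hand":0.5,"tx":0,"ty":0,"tz":0.001,"spin":0},{"hand":0.5,"tx":0,"ty":0,"tz":0,"spin":0},{"hand":0.5,"tx":0,"ty":0,"tz":0,"spin":0}]'
```

```text
time: 6.55
tool_pos: [669.5, 147.8, 43.6]
tcp_rot: [3.14, -0.0, 1.493]
contact_force: [1.4, 0.5, -0.5]
grip_width: 55.9
finger_force: 30.0
time: 7.05
tool_pos: [669.0, 148.1, 40.5]
tcp_rot: [3.141, 0.0, 1.493]
contact_force: [0.5, 0.3, -0.7]
grip_width: 55.7
finger_force: 30.0
```

```bash
python3 -m creep '[{"hand":0.5,"tx":0,"ty":-0.0004,"tz":0.0008,"spin":0},{"hand":0.5,"tx":0,"ty":0,"tz":0.0005,"spin":0},{"hand":0.5,"tx":0,"ty":0,"tz":0,"spin":0},{"hand":0.5,"tx":0,"ty":0,"tz":0,"spin":0}]'
```

```text
time: 7.55
tool_pos: [668.6, 148.1, 39.1]
tcp_rot: [-3.142, 0.0, 1.493]
contact_force: [0.2, -0.4, -0.3]
grip_width: 55.7
finger_force: 30.0
```

```bash
python3 -m creep '[{"hand":0.5,"tx":0,"ty":0,"tz":0.0006,"spin":0},{"hand":0.5,"tx":0,"ty":0,"tz":0,"spin":0},{"hand":0.5,"tx":0,"ty":0,"tz":0,"spin":0}]'; python3 -m creep '[{"hand":0.63,"tx":0,"ty":0,"tz":0,"spin":0},{"hand":0.7,"tx":0,"ty":0,"tz":0,"spin":0},{"hand":0.8,"tx":0,"ty":0,"tz":0,"spin":0},{"hand":1,"tx":0,"ty":0,"tz":0,"spin":0},{"hand":1,"tx":0,"ty":0,"tz":0,"spin":0}]'; python3 -c "
from h import *
to(464,-8.8,140)"
```

```text
time: 7.92
tool_pos: [668.6, 148.1, 39.1]
tcp_rot: [3.141, 0.0, 1.493]
contact_force: [-2.5, -0.8, 5.8]
grip_width: 56.0
finger_force: 30.0
time: 8.55
tool_pos: [668.6, 148.1, 38.4]
tcp_rot: [-3.142, 0.0, 1.493]
contact_force: [-0.3, 0.6, -0.3]
grip_width: 88.6
finger_force: 0.0
tx -172.3 ty -191.7 tz -101.6 | tx -172.4 ty -191.6 tz -101.6 | spin 0.03 tcp [668.6 148.1  38.4] rot [-1.800e+02  1.000e-02  8.553e+01] F [-0.3  0.6 -0.3] w 88.6 f 0.0 t 8.6
```

```bash
python3 -m creep '[{"hand":1,"tx":0,"ty":0,"tz":-0.02,"spin":0},{"hand":1,"tx":0,"ty":0,"tz":-0.04,"spin":0},{"hand":1,"tx":0,"ty":0,"tz":-0.06,"spin":0},{"hand":1,"tx":-0.0345,"ty":-0.0383,"tz":0,"spin":0},{"hand":1,"tx":-0.0345,"ty":-0.0383,"tz":0,"spin":0}]' && python3 -m creep '[{"hand":1,"tx":-0.0345,"ty":-0.0383,"tz":0,"spin":0},{"hand":1,"tx":-0.0345,"ty":-0.0383,"tz":0,"spin":0},{"hand":1,"tx":-0.0345,"ty":-0.0383,"tz":0,"spin":0},{"hand":1,"tx":0,"ty":0,"tz":0,"spin":0},{"hand":1,"tx":0,"ty":0,"tz":0,"spin":0}]'
python3 - <<'E'
from fit import *
f='top2'; snap('top',f); snap('wrist','w4'); to(464,-8.8,20.5)
u=proj(f,[668.3,148,46]); print(u)
m=mask(f,(int(u[0]),int(u[1]),26),(5,130,130),(20,255,255)); print(cv2.boundingRect(m.astype(int)),*fit(f,m,np.array([668.,148]),[(46,28),(22,28)]))
for n,c in (('top2',(240,148)),('w4',None)):
    im=cv2.imread(f'pics/{n}.png')
    if c: cv2.imwrite('pics/c2.png',cv2.resize(im[100:200,160:300],None,fx=4,fy=4,interpolation=2))
E
```

```text
time: 9.18
tool_pos: [586.6, 84.8, 161.0]
tcp_rot: [3.137, -0.0, 1.494]
contact_force: [-0.0, -0.9, -0.5]
grip_width: 92.0
finger_force: 0.0
time: 9.8
tool_pos: [465.5, -9.1, 159.9]
tcp_rot: [3.138, 0.0, 1.492]
contact_force: [-0.2, -0.6, -0.0]
grip_width: 92.0
finger_force: 0.0
tx -0.3 ty -1.5 tz 138.7 | tx -0.3 ty -1.5 tz 138.7 | spin 0.07 tcp [465.5  -8.6 159.2] rot [1.7989e+02 1.0000e-02 8.5570e+01] F [ 0.7 -0.2 -0.4] w 91.6 f 0.0 t 9.9
[237.08485398 146.80803935]
(222, 132, 32, 31) [667.48687989 146.37243283] 0.7995646266913319
```

View pics/c2.png

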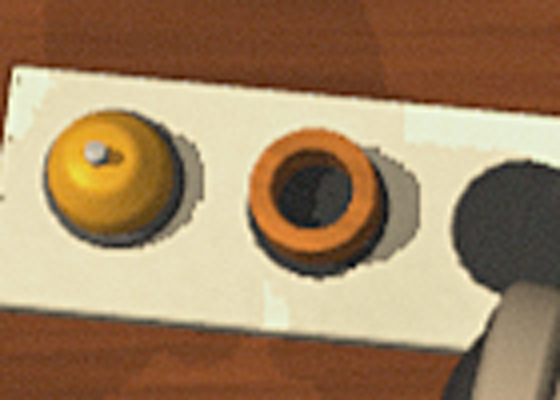

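View pics/w4.png

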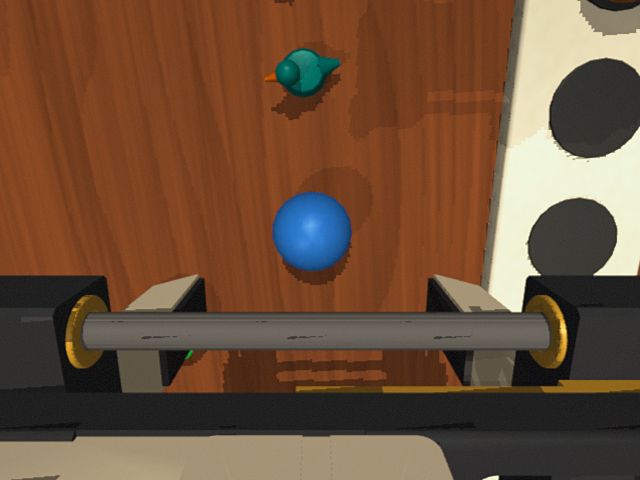

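Stand lies on mark1 with an even rim around it (crop centre 318,195); the globe is at (312,232) in the wrist view, mark2 (597,107), mark3 (573,238).

```bash
python3 - <<'E'
from fit import *
f='w4'
m=mask(f,(312,232,45)); x,i=fit(f,m,back(f,312,232,25)[:2],P['globe']); print('globe',cv2.boundingRect(m.astype(int)),x,i)
for c in ((597,107),(573,238)):
    m=mask(f,(*c,56),(0,0,0),(180,90,110)); print('mark',cv2.boundingRect(m.astype(int)),*fit(f,m,back(f,*c,21)[:2],[(18,32),(21,32)]))
to(*x,20.5)
E
```

```text
globe (273, 192, 78, 79) [463.25609363  -9.16037341] 0.9678004294494589
mark (549, 58, 91, 100) [659.24414431  57.87798402] 0.9177650718459125
mark (524, 198, 105, 96) [650.91428014 -35.75767965] 0.7452105264586478
tx -0.7 ty -2.2 tz 138.7 | tx -0.7 ty -2.2 tz 138.7 | spin 0.07 tcp [465.5  -8.6 159.2] rot [1.7989e+02 1.0000e-02 8.5570e+01] F [ 0.7 -0.2 -0.4] w 91.6 f 0.0 t 9.9
```

```bash
python3 -m creep '[{"hand":1,"tx":-0.0006,"ty":-0.002,"tz":0.03,"spin":0},{"hand":1,"tx":0,"ty":0,"tz":0.04,"spin":0},{"hand":1,"tx":0,"ty":0,"tz":0.04,"spin":0},{"hand":1,"tx":0,"ty":0,"tz":0.02,"spin":0},{"hand":1,"tx":0,"ty":0,"tz":0.0085,"spin":0}]' && python3 -m creep '[{"hand":0.8,"tx":0,"ty":0,"tz":0,"spin":0},{"hand":0.7,"tx":0,"ty":0,"tz":0,"spin":0},{"hand":0.65,"tx":0,"ty":0,"tz":0,"spin":0},{"hand":0.6,"tx":0,"ty":0,"tz":0,"spin":0},{"hand":0.55,"tx":0,"ty":0,"tz":0,"spin":0}]' && python3 -m creep '[{"hand":0.5,"tx":0,"ty":0,"tz":0,"spin":0},{"hand":0.5,"tx":0,"ty":0,"tz":0,"spin":0},{"hand":0.5,"tx":0,"ty":0,"tz":0,"spin":0}]';  python3 -c "
from h import *
to(668.6,148.1,140)"
```

```text
time: 10.52
tool_pos: [462.4, -8.8, 18.7]
tcp_rot: [-3.14, -0.0, 1.494]
contact_force: [-0.2, -0.2, 0.6]
grip_width: 91.8
finger_force: 0.0
time: 11.15
tool_pos: [462.6, -9.5, 20.5]
tcp_rot: [3.14, 0.0, 1.493]
contact_force: [-0.9, 0.6, 4.3]
grip_width: 54.3
finger_force: 30.0
time: 11.52
tool_pos: [462.6, -9.5, 20.5]
tcp_rot: [3.14, 0.0, 1.493]
contact_force: [-0.9, -0.1, 5.6]
grip_width: 54.1
finger_force: 30.0
tx 173.2 ty 193.1 tz -119.5 | tx 173.3 ty 193.0 tz -119.5 | spin 0.03 tcp [462.6  -9.5  20.5] rot [1.7994e+02 1.0000e-02 8.5530e+01] F [-0.9 -0.1  5.6] w 54.1 f 30.0 t 11.5
```

```bash
python3 -m creep '[{"hand":0.5,"tx":0,"ty":0,"tz":-0.01,"spin":0},{"hand":0.5,"tx":0,"ty":0,"tz":-0.02,"spin":0},{"hand":0.5,"tx":0,"ty":0,"tz":-0.04,"spin":0},{"hand":0.5,"tx":0,"ty":0,"tz":-0.05,"spin":0},{"hand":0.5,"tx":0,"ty":0,"tz":0,"spin":0}]'
python3 - <<'E'
from fit import *
snap('wrist','w5'); f='scene2'; snap('scene',f); o=get_obs()['tool_pos']; print(o.round(1))
u=proj(f,o).astype(int); print(u)
im=cv2.imread('pics/scene2.png')[u[1]-60:u[1]+60,u[0]-80:u[0]+80]
w=cv2.resize(cv2.imread('pics/w5.png')[180:480,160:480],(400,375))
cv2.imwrite('pics/c3.png',np.hstack([w,cv2.resize(im,(500,375),interpolation=2)])[:, :800] if 0 else np.hstack([w,cv2.resize(im,(400,375),interpolation=2)]))
E
```

```text
time: 12.15
tool_pos: [464.1, -9.7, 143.5]
tcp_rot: [3.134, 0.001, 1.493]
contact_force: [0.1, -0.2, -1.4]
grip_width: 54.4
finger_force: 30.0
[461.8  -9.3 140. ]
[301 197]
```

View pics/c3.png

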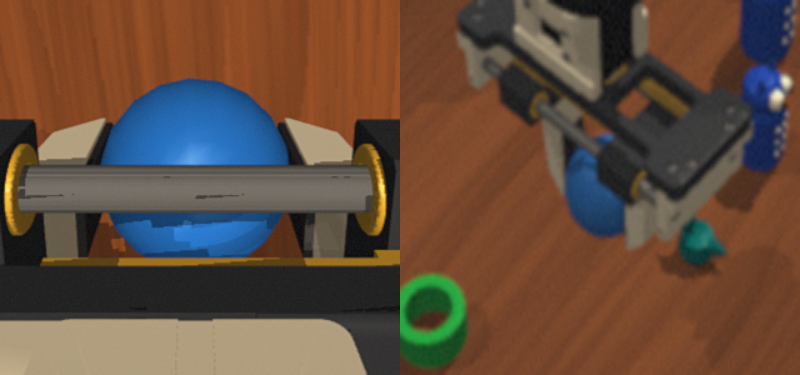

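The globe is held centrally between the pads, upright.

```bash
python3 -m creep '[{"hand":0.5,"tx":0.012,"ty":0.0136,"tz":0,"spin":0},{"hand":0.5,"tx":0.025,"ty":0.0278,"tz":0,"spin":0},{"hand":0.5,"tx":0.028,"ty":0.031,"tz":0,"spin":0},{"hand":0.5,"tx":0.028,"ty":0.031,"tz":0,"spin":0},{"hand":0.5,"tx":0.028,"ty":0.031,"tz":0,"spin":0}]' && python3 -m creep '[{"hand":0.5,"tx":0.025,"ty":0.028,"tz":0,"spin":0},{"hand":0.5,"tx":0.018,"ty":0.02,"tz":0,"spin":0},{"hand":0.5,"tx":0.009,"ty":0.0105,"tz":0,"spin":0},{"hand":0.5,"tx":0,"ty":0,"tz":0,"spin":0},{"hand":0.5,"tx":0,"ty":0,"tz":0,"spin":0}]'; python3 -c "
from h import *
to(668.5,148.1,64)"
```

```text
time: 12.88
tool_pos: [606.5, 102.6, 137.9]
tcp_rot: [-3.139, 0.0, 1.493]
contact_force: [0.2, 0.3, -1.7]
grip_width: 54.3
finger_force: 30.0
time: 13.5
tool_pos: [667.3, 148.1, 138.6]
tcp_rot: [-3.139, 0.001, 1.493]
contact_force: [-0.2, 0.5, -1.4]
grip_width: 54.4
finger_force: 30.0
tx 0.1 ty 1.2 tz 74.6 | tx 0.1 ty 1.2 tz 74.6 | spin 0.05 tcp [667.3 148.1 138.6] rot [-1.7986e+02  4.0000e-02  8.5550e+01] F [-0.2  0.5 -1.4] w 54.4 f 30.0 t 13.5
```

```bash
python3 -m creep '[{"hand":0.5,"tx":0,"ty":0.001,"tz":0.02,"spin":0},{"hand":0.5,"tx":0,"ty":0,"tz":0.025,"spin":0},{"hand":0.5,"tx":0,"ty":0,"tz":0.018,"spin":0},{"hand":0.5,"tx":0,"ty":0,"tz":0.007,"spin":0},{"hand":0.5,"tx":0,"ty":0,"tz":0,"spin":0}]'; python3 -m creep '[{"hand":0.5,"tx":0,"ty":0,"tz":0,"spin":0}]'
```

```text
time: 14.12
tool_pos: [668.9, 147.8, 69.9]
tcp_rot: [-3.141, 0.0, 1.493]
contact_force: [0.2, -1.1, -2.0]
grip_width: 54.4
finger_force: 30.0
time: 14.25
tool_pos: [669.6, 148.0, 71.1]
tcp_rot: [3.14, -0.0, 1.493]
contact_force: [0.4, -0.0, -1.6]
grip_width: 54.3
finger_force: 30.0
```

```bash
python3 -m creep '[{"hand":0.5,"tx":0,"ty":-0.0006,"tz":0.003,"spin":0},{"hand":0.5,"tx":0,"ty":0,"tz":0.002,"spin":0},{"hand":0.5,"tx":0,"ty":0,"tz":0.001,"spin":0},{"hand":0.5,"tx":0,"ty":0,"tz":0,"spin":0},{"hand":0.5,"tx":0,"ty":0,"tz":0,"spin":0}]'; python3 -m creep '[{"hand":0.5,"tx":0,"ty":0,"tz":0.0005,"spin":0},{"hand":0.5,"tx":0,"ty":0,"tz":0,"spin":0},{"hand":0.5,"tx":0,"ty":0,"tz":0,"spin":0}]'
```

```text
time: 14.88
tool_pos: [668.4, 148.0, 64.0]
tcp_rot: [3.141, 0.0, 1.493]
contact_force: [0.1, -0.4, -0.7]
grip_width: 54.1
finger_force: 30.0
time: 15.25
tool_pos: [668.4, 148.0, 63.5]
tcp_rot: [3.142, 0.0, 1.493]
contact_force: [-0.6, 1.5, -0.5]
grip_width: 53.9
finger_force: 30.0
```

```bash
python3 -m creep '[{"hand":0.5,"tx":0,"ty":0,"tz":0.0007,"spin":0},{"hand":0.5,"tx":0,"ty":0,"tz":0,"spin":0},{"hand":0.5,"tx":0,"ty":0,"tz":0,"spin":0}]'
```

```text
time: 15.62
tool_pos: [668.4, 148.0, 62.8]
tcp_rot: [3.142, 0.0, 1.493]
contact_force: [-0.5, 0.8, -2.1]
grip_width: 54.3
finger_force: 30.0
```

```bash
python3 -m creep '[{"hand":0.5,"tx":0,"ty":0,"tz":0.0006,"spin":0},{"hand":0.5,"tx":0,"ty":0,"tz":0,"spin":0},{"hand":0.5,"tx":0,"ty":0,"tz":0,"spin":0}]'; python3 -m creep '[{"hand":0.5,"tx":0,"ty":0,"tz":0.0005,"spin":0},{"hand":0.5,"tx":0,"ty":0,"tz":0,"spin":0},{"hand":0.5,"tx":0,"ty":0,"tz":0,"spin":0}]'
```

```text
time: 16.0
tool_pos: [668.5, 147.9, 62.3]
tcp_rot: [3.141, 0.0, 1.493]
contact_force: [-0.2, -0.3, -0.6]
grip_width: 54.6
finger_force: 30.0
time: 16.38
tool_pos: [668.5, 147.9, 62.1]
tcp_rot: [3.141, 0.0, 1.493]
contact_force: [-1.0, -0.7, 2.9]
grip_width: 54.0
finger_force: 30.0
```

Contact (+2.9 N). Release and rise, then head to the large owl.

```bash
python3 -m creep '[{"hand":0.62,"tx":0,"ty":0,"tz":0,"spin":0},{"hand":0.7,"tx":0,"ty":0,"tz":0,"spin":0},{"hand":0.85,"tx":0,"ty":0,"tz":0,"spin":0},{"hand":1,"tx":0,"ty":0,"tz":0,"spin":0},{"hand":1,"tx":0,"ty":0,"tz":0,"spin":0}]'; python3 -m creep '[{"hand":1,"tx":0,"ty":0,"tz":-0.015,"spin":0},{"hand":1,"tx":0,"ty":0,"tz":-0.035,"spin":0},{"hand":1,"tx":0,"ty":0,"tz":-0.05,"spin":0},{"hand":1,"tx":0,"ty":0,"tz":-0.05,"spin":0},{"hand":1,"tx":0,"ty":0,"tz":0,"spin":0}]'; python3 -c "
from h import *
to(400,293,210)"
```

```text
time: 17.0
tool_pos: [668.4, 148.1, 61.6]
tcp_rot: [-3.142, 0.0, 1.493]
contact_force: [-0.0, 0.3, -0.1]
grip_width: 89.4
finger_force: 0.0
time: 17.62
tool_pos: [670.6, 148.3, 218.7]
tcp_rot: [3.13, -0.002, 1.493]
contact_force: [0.1, 1.1, -1.0]
grip_width: 91.8
finger_force: 0.0
tx 123.2 ty -281.0 tz 8.7 | tx 123.0 ty -281.1 tz 8.7 | spin 0.04 tcp [670.6 148.3 218.7] rot [ 1.7935e+02 -1.2000e-01  8.5540e+01] F [ 0.1  1.1 -1. ] w 91.8 f 0.0 t 17.6
```

```bash
python3 -m creep '[{"hand":1,"tx":0.0176,"ty":-0.04,"tz":0,"spin":0},{"hand":1,"tx":0.0176,"ty":-0.04,"tz":0,"spin":0},{"hand":1,"tx":0.0176,"ty":-0.04,"tz":0,"spin":0},{"hand":1,"tx":0.0176,"ty":-0.04,"tz":0,"spin":0},{"hand":1,"tx":0.0176,"ty":-0.04,"tz":0,"spin":0}]' && python3 -m creep '[{"hand":1,"tx":0.0176,"ty":-0.04,"tz":0,"spin":0},{"hand":1,"tx":0.0176,"ty":-0.04,"tz":0,"spin":0},{"hand":1,"tx":0,"ty":0,"tz":0,"spin":0},{"hand":1,"tx":0,"ty":0,"tz":0,"spin":0}]'
python3 - <<'E'
from fit import *
snap('wrist','w6'); snap('top','top3'); to(400,293,210)
w=cv2.imread('pics/w6.png'); t=cv2.imread('pics/top3.png')[100:200,160:300]
t=cv2.resize(t,(300,214),interpolation=2); c=np.zeros((480,300,3),np.uint8); c[:214]=t
cv2.imwrite('pics/c4.png',np.hstack([w[:,70:570],c]))
E
```

```text
time: 18.25
tool_pos: [474.2, 251.7, 211.6]
tcp_rot: [-3.141, 0.0, 1.493]
contact_force: [0.9, 0.4, -0.0]
grip_width: 92.0
finger_force: 0.0
time: 18.75
tool_pos: [399.2, 292.6, 211.8]
tcp_rot: [3.141, 0.0, 1.493]
contact_force: [0.7, -0.7, 0.3]
grip_width: 91.8
finger_force: 0.0
tx 0.8 ty 0.3 tz 1.6 | tx 0.8 ty 0.3 tz 1.6 | spin -0.02 tcp [399.7 292.2 211.6] rot [1.7998e+02 1.0000e-02 8.5480e+01] F [ 0.  -0.6 -0. ] w 91.9 f 0.0 t 18.9
```

View pics/c4.png

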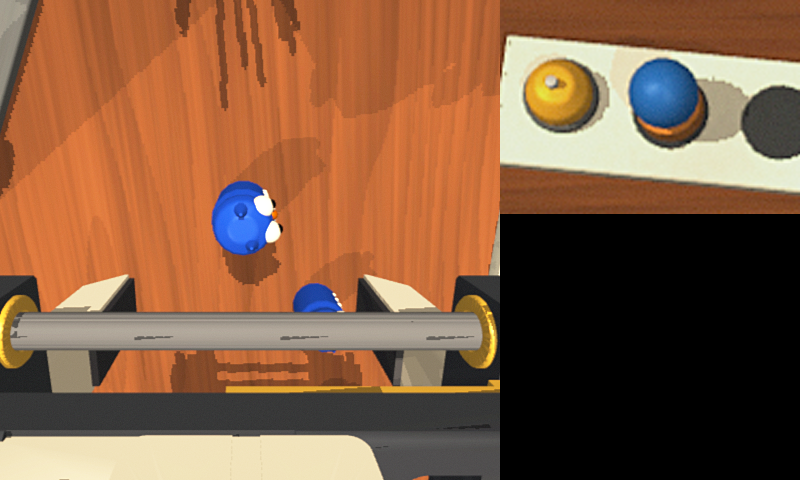

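Globe sits in the ring next to the bell. Large owl's head is at (311,222), base edge top v=181, left edge u=282 in the wrist image.

```bash
python3 - <<'E'
from fit import *
f='w6'
m=mask(f,(311,215,50)); print(cv2.boundingRect(m.astype(int)),*fit(f,m,np.array([400.,293]),P['large']))
print(back(f,311,222,88))
for n,c in (('large',(145,303)),('middle',(204,269))):
  m=mask('top3',(*c,26)); print(cv2.boundingRect(m.astype(int)))
for q in ([398,295],[400,293],[402,291]):
  h=hull(f,*q,P['large']); print(q,cv2.boundingRect(h.astype(int)))
  b=hull(f,*q,P['large'][:3]); print(cv2.boundingRect(b.astype(int)))
E
```

```text
(282, 181, 61, 74) [397.49390733 295.7224775 ] 0.9350931009028941
[397.00138173 301.48216573  88.        ]
(127, 291, 38, 27)
(191, 259, 27, 24)
[398, 295] (281, 181, 65, 75)
(281, 181, 65, 71)
[400, 293] (284, 183, 65, 75)
(284, 183, 65, 72)
[402, 291] (287, 185, 65, 76)
(287, 185, 65, 72)
```

```bash
python3 -m creep '[{"hand":1,"tx":0.003,"ty":-0.0016,"tz":0.02,"spin":0},{"hand":1,"tx":0,"ty":0,"tz":0.045,"spin":0},{"hand":1,"tx":0,"ty":0,"tz":0.045,"spin":0},{"hand":1,"tx":0,"ty":0,"tz":0.035,"spin":0},{"hand":1,"tx":0,"ty":0,"tz":0.0145,"spin":0}]' && python3 -m creep '[{"hand":1,"tx":0,"ty":0,"tz":0,"spin":0},{"hand":1,"tx":0,"ty":0,"tz":0,"spin":0}]';  python3 -c "
from h import *
to(398.3,295.3,48.5)"
```

```text
time: 19.48
tool_pos: [397.4, 294.7, 50.2]
tcp_rot: [-3.139, 0.002, 1.491]
contact_force: [-0.5, -0.4, 0.5]
grip_width: 91.8
finger_force: 0.0
time: 19.73
tool_pos: [398.5, 296.1, 53.3]
tcp_rot: [3.14, -0.001, 1.493]
contact_force: [1.1, 1.0, -0.8]
grip_width: 91.7
finger_force: 0.0
tx -0.8 ty -0.2 tz 4.8 | tx -0.8 ty -0.2 tz 4.8 | spin 0.02 tcp [398.5 296.1  53.3] rot [ 1.7988e+02 -7.0000e-02  8.5520e+01] F [ 1.1  1.  -0.8] w 91.7 f 0.0 t 19.7
```

```bash
python3 -m creep '[{"hand":1,"tx":0,"ty":0,"tz":0.001,"spin":0},{"hand":0.9,"tx":0,"ty":0,"tz":0,"spin":0},{"hand":0.8,"tx":0,"ty":0,"tz":0,"spin":0},{"hand":0.75,"tx":0,"ty":0,"tz":0,"spin":0}]'
```

```text
time: 20.23
tool_pos: [397.5, 295.8, 51.3]
tcp_rot: [3.141, -0.0, 1.493]
contact_force: [-0.3, -0.2, -0.0]
grip_width: 70.1
finger_force: 0.0
```

```bash
python3 -m creep '[{"hand":0.7,"tx":0,"ty":0.0006,"tz":0.0025,"spin":0},{"hand":0.65,"tx":0,"ty":0,"tz":0,"spin":0},{"hand":0.6,"tx":0,"ty":0,"tz":0,"spin":0},{"hand":0.55,"tx":0,"ty":0,"tz":0,"spin":0},{"hand":0.5,"tx":0,"ty":0,"tz":0,"spin":0}]'; python3 -m creep '[{"hand":0.45,"tx":0,"ty":0,"tz":0,"spin":0},{"hand":0.4,"tx":0,"ty":0,"tz":0,"spin":0},{"hand":0.4,"tx":0,"ty":0,"tz":0,"spin":0}]';python3 -c "
from h import *
to(659.7,57.5,170)"
```

```text
time: 20.85
tool_pos: [397.8, 295.7, 48.7]
tcp_rot: [-3.141, 0.0, 1.493]
contact_force: [-0.8, -0.3, -0.3]
grip_width: 47.4
finger_force: 30.0
time: 21.22
tool_pos: [397.8, 295.7, 48.7]
tcp_rot: [-3.141, 0.0, 1.493]
contact_force: [-1.1, -0.1, 2.1]
grip_width: 47.0
finger_force: 30.0
tx -217.1 ty 279.6 tz -121.3 | tx -216.9 ty 279.7 tz -121.3 | spin 0.04 tcp [397.8 295.7  48.7] rot [-1.7998e+02  1.0000e-02  8.5540e+01] F [-1.1 -0.1  2.1] w 47.0 f 30.0 t 21.2
```

```bash
python3 -m creep '[{"hand":0.4,"tx":0,"ty":0,"tz":-0.01,"spin":0},{"hand":0.4,"tx":0,"ty":0,"tz":-0.03,"spin":0},{"hand":0.4,"tx":0,"ty":0,"tz":-0.04,"spin":0},{"hand":0.4,"tx":0,"ty":0,"tz":-0.03,"spin":0},{"hand":0.4,"tx":0,"ty":0,"tz":-0.015,"spin":0}]' && python3 -m creep '[{"hand":0.4,"tx":-0.012,"ty":0.0156,"tz":0,"spin":0},{"hand":0.4,"tx":-0.0241,"ty":0.0311,"tz":0,"spin":0},{"hand":0.4,"tx":-0.0241,"ty":0.0311,"tz":0,"spin":0},{"hand":0.4,"tx":-0.0241,"ty":0.0311,"tz":0,"spin":0},{"hand":0.4,"tx":-0.0241,"ty":0.0311,"tz":0,"spin":0}]' && python3 -m creep '[{"hand":0.4,"tx":-0.0241,"ty":0.0311,"tz":0,"spin":0},{"hand":0.4,"tx":-0.0241,"ty":0.0311,"tz":0,"spin":0},{"hand":0.4,"tx":-0.0241,"ty":0.0311,"tz":0,"spin":0},{"hand":0.4,"tx":-0.0241,"ty":0.0311,"tz":0,"spin":0},{"hand":0.4,"tx":-0.012,"ty":0.0155,"tz":0,"spin":0}]' && python3 -m creep '[{"hand":0.4,"tx":0,"ty":0,"tz":0,"spin":0},{"hand":0.4,"tx":0,"ty":0,"tz":0,"spin":0},{"hand":0.4,"tx":0,"ty":0,"tz":0,"spin":0}]'
python3 - <<'E'
from fit import *
to(659.7,57.5,71)
snap('wrist','w7'); snap('top','top4')
w=cv2.imread('pics/w7.png'); cv2.imwrite('pics/c5.png',w)
E
```

```text
time: 21.85
tool_pos: [398.7, 295.9, 176.0]
tcp_rot: [3.139, -0.001, 1.493]
contact_force: [0.6, -0.5, -2.7]
grip_width: 47.2
finger_force: 30.0
time: 22.48
tool_pos: [530.3, 174.6, 172.7]
tcp_rot: [-3.14, 0.001, 1.492]
contact_force: [0.6, 0.4, -2.7]
grip_width: 47.2
finger_force: 30.0
time: 23.1
tool_pos: [661.4, 54.5, 172.0]
tcp_rot: [-3.14, 0.001, 1.491]
contact_force: [-0.1, 0.1, -2.4]
grip_width: 47.1
finger_force: 30.0
time: 23.48
tool_pos: [659.6, 58.4, 173.6]
tcp_rot: [-3.141, 0.0, 1.494]
contact_force: [0.3, 0.4, -2.8]
grip_width: 47.3
finger_force: 30.0
tx -0.9 ty 0.2 tz 102.6 | tx -0.9 ty 0.2 tz 102.6 | spin 0.09 tcp [659.6  58.4 173.6] rot [-179.96    0.     85.59] F [ 0.3  0.4 -2.8] w 47.3 f 30.0 t 23.5
```

View pics/c5.png

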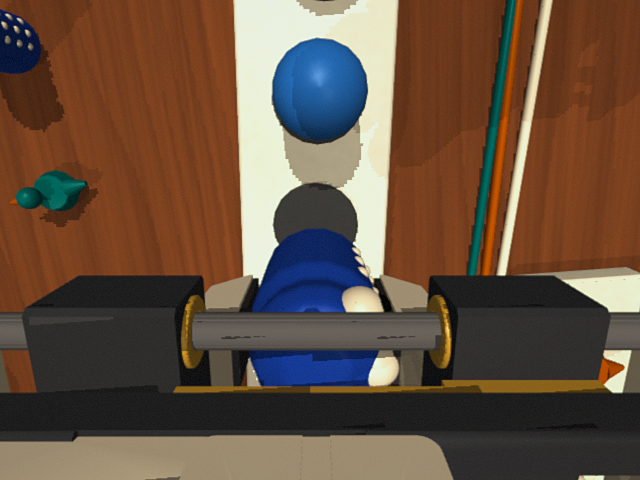

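Mark2's visible arc: u 274–357, top v 183; the owl is upright, its foot's front edge at v≈229.

```bash
python3 - <<'E'
from fit import *
from scipy.optimize import least_squares
f='w7'
def ext(x,y,z,r):
    p=np.array([proj(f,q) for q in ring(x,y,z,r)]); return p[:,0].min(),p[:,0].max(),p[:,1].min(),p[:,1].max()
r=least_squares(lambda p:np.array(ext(*p,21,32))[:3]-[273.5,357.5,182.5],[660,58]); print('mark',r.x,r.fun)
for y in (56.5,58.5,60.5):
  print(y,ext(659.6,y,125,21),ext(659.6,y,133,24),[proj(f,p).round() for p in ([659.6,y,125],)])
E
```

```text
mark [659.54158946  58.15921696] [-0.75467667  0.75246249  0.03897298]
56.5 (np.float64(273.6613250845766), np.float64(357.1704760833582), np.float64(234.5699136505056), np.float64(313.46436081824754)) (np.float64(265.7891282990759), np.float64(364.98464563473306), np.float64(232.5739950297098), np.float64(325.9496232349983)) [array([315., 275.])]
58.5 (np.float64(273.2491095322523), np.float64(356.9640644134907), np.float64(230.61205106338943), np.float64(309.8973597839241)) (np.float64(265.3405360534738), np.float64(364.79016235859257), np.float64(228.4345737582919), np.float64(322.2911423860187)) [array([315., 271.])]
60.5 (np.float64(272.83485192228216), np.float64(356.75662756396525), np.float64(226.6340478001412), np.float64(306.3131301778433)) (np.float64(264.88963418412504), np.float64(364.594674686665), np.float64(224.27314727207988), np.float64(318.61438229440324)) [array([315., 268.])]
```

```bash
python3 -m creep '[{"hand":0.4,"tx":-0.0004,"ty":0,"tz":0.02,"spin":0},{"hand":0.4,"tx":0,"ty":0,"tz":0.035,"spin":0},{"hand":0.4,"tx":0,"ty":0,"tz":0.025,"spin":0},{"hand":0.4,"tx":0,"ty":0,"tz":0.014,"spin":0},{"hand":0.4,"tx":0,"ty":0,"tz":0.005,"spin":0}]' && python3 -m creep '[{"hand":0.4,"tx":0,"ty":0,"tz":0,"spin":0},{"hand":0.4,"tx":0,"ty":0,"tz":0,"spin":0},{"hand":0.4,"tx":0,"ty":0,"tz":0,"spin":0}]'
```

```text
time: 24.2
tool_pos: [660.0, 57.6, 74.3]
tcp_rot: [-3.141, 0.0, 1.493]
contact_force: [-0.1, -0.7, -2.2]
grip_width: 47.5
finger_force: 30.0
time: 24.58
tool_pos: [660.6, 57.4, 75.6]
tcp_rot: [3.14, 0.0, 1.493]
contact_force: [-1.3, 0.6, -2.4]
grip_width: 47.3
finger_force: 30.0
```

```bash
python3 -m creep '[{"hand":0.4,"tx":0.0005,"ty":-0.0008,"tz":0.002,"spin":0},{"hand":0.4,"tx":0,"ty":0,"tz":0.0015,"spin":0},{"hand":0.4,"tx":0,"ty":0,"tz":0.0005,"spin":0},{"hand":0.4,"tx":0,"ty":0,"tz":0,"spin":0},{"hand":0.4,"tx":0,"ty":0,"tz":0,"spin":0}]' && python3 -m creep '[{"hand":0.4,"tx":0,"ty":0,"tz":0.0008,"spin":0},{"hand":0.4,"tx":0,"ty":0,"tz":0,"spin":0},{"hand":0.4,"tx":0,"ty":0,"tz":0,"spin":0}]'
```

```text
time: 25.2
tool_pos: [659.5, 57.9, 70.7]
tcp_rot: [3.142, 0.0, 1.493]
contact_force: [0.2, 0.3, -2.7]
grip_width: 47.1
finger_force: 30.0
time: 25.58
tool_pos: [659.4, 57.9, 69.9]
tcp_rot: [3.142, 0.0, 1.493]
contact_force: [-0.3, 0.0, -2.1]
grip_width: 47.1
finger_force: 30.0
```

```bash
python3 -m creep '[{"hand":0.4,"tx":0,"ty":0,"tz":0.0005,"spin":0},{"hand":0.4,"tx":0,"ty":0,"tz":0,"spin":0},{"hand":0.4,"tx":0,"ty":0,"tz":0,"spin":0}]';python3 -m creep '[{"hand":0.4,"tx":0,"ty":0,"tz":0.0004,"spin":0},{"hand":0.4,"tx":0,"ty":0,"tz":0,"spin":0},{"hand":0.4,"tx":0,"ty":0,"tz":0,"spin":0}]'
```

```text
time: 25.95
tool_pos: [659.5, 57.9, 69.7]
tcp_rot: [3.141, 0.0, 1.493]
contact_force: [-1.2, -0.4, 1.4]
grip_width: 47.4
finger_force: 30.0
time: 26.32
tool_pos: [659.5, 57.9, 69.7]
tcp_rot: [3.141, 0.0, 1.493]
contact_force: [-2.2, -0.7, 5.7]
grip_width: 47.5
finger_force: 30.0
```

```bash
python3 -m creep '[{"hand":0.54,"tx":0,"ty":0,"tz":-0.0004,"spin":0},{"hand":0.6,"tx":0,"ty":0,"tz":0,"spin":0},{"hand":0.75,"tx":0,"ty":0,"tz":0,"spin":0},{"hand":1,"tx":0,"ty":0,"tz":0,"spin":0},{"hand":1,"tx":0,"ty":0,"tz":0,"spin":0}]'; python3 -m creep '[{"hand":1,"tx":0,"ty":0,"tz":-0.015,"spin":0},{"hand":1,"tx":0,"ty":0,"tz":-0.04,"spin":0},{"hand":1,"tx":0,"ty":0,"tz":-0.045,"spin":0},{"hand":1,"tx":0,"ty":0,"tz":-0.02,"spin":0},{"hand":1,"tx":0,"ty":0,"tz":0,"spin":0}]'; python3 - <<'E'
from fit import *
f='top4'
b=cv2.boundingRect(mask('top0',(204,269,24)).astype(int)); print(b)
for q in ([456,200],[450,206],[452,203]): print(q,[cv2.boundingRect(hull(g,*q,P['middle']).astype(int)) for g in ('top0','scene0')])
print(cv2.boundingRect(mask('scene0',(366,178,20)).astype(int)))
to(454,204,190)
E
```

```text
time: 26.95
tool_pos: [659.4, 57.9, 69.3]
tcp_rot: [-3.142, 0.0, 1.493]
contact_force: [-0.4, -0.0, -0.2]
grip_width: 80.6
finger_force: 0.0
time: 27.58
tool_pos: [660.5, 57.9, 192.5]
tcp_rot: [3.136, -0.0, 1.493]
contact_force: [0.1, -0.2, 0.4]
grip_width: 92.0
finger_force: 0.0
(191, 259, 27, 24)
[456, 200] [(190, 257, 29, 26), (353, 157, 22, 35)]
[450, 206] [(186, 260, 29, 26), (353, 154, 21, 35)]
[452, 203] [(188, 259, 29, 26), (353, 155, 21, 35)]
(357, 158, 17, 34)
tx 129.6 ty -217.2 tz 2.5 | tx 129.4 ty -217.3 tz 2.5 | spin 0.03 tcp [660.5  57.9 192.5] rot [ 1.7969e+02 -1.0000e-02  8.5530e+01] F [ 0.1 -0.2  0.4] w 92.0 f 0.0 t 27.6
```

```bash
python3 -m creep '[{"hand":1,"tx":0.021,"ty":-0.036,"tz":0,"spin":0},{"hand":1,"tx":0.021,"ty":-0.036,"tz":0,"spin":0},{"hand":1,"tx":0.021,"ty":-0.036,"tz":0,"spin":0},{"hand":1,"tx":0.021,"ty":-0.036,"tz":0,"spin":0},{"hand":1,"tx":0.021,"ty":-0.036,"tz":0,"spin":0}]' && python3 -m creep '[{"hand":1,"tx":0.021,"ty":-0.036,"tz":0,"spin":0},{"hand":1,"tx":0,"ty":0,"tz":0,"spin":0},{"hand":1,"tx":0,"ty":0,"tz":0,"spin":0},{"hand":1,"tx":0,"ty":0,"tz":0,"spin":0}]'
python3 - <<'E'
from fit import *
snap('wrist','w8'); snap('top','top5'); 
f='w8'
u=proj(f,[456,200,40]).astype(int); m=mask(f,(*u,55)); print(u,cv2.boundingRect(m.astype(int)))
x,i=fit(f,m,np.array([456.,200]),P['middle']); print(x,i)
for q in ([456,200],[454,202],[452,204]): print(q,cv2.boundingRect(hull(f,*q,P['middle']).astype(int)),cv2.boundingRect(hull(f,*q,P['middle'][:3]).astype(int)))
to(*x,34)
w=cv2.imread('pics/w8.png'); t=cv2.imread('pics/top5.png')[100:200,160:300]
t=cv2.resize(t,(300,214),interpolation=2); c=np.zeros((480,300,3),np.uint8); c[:214]=t
cv2.imwrite('pics/c6.png',np.hstack([w[:,70:570],c]))
E
```

```text
time: 28.2
tool_pos: [486.3, 177.1, 188.4]
tcp_rot: [-3.14, 0.001, 1.493]
contact_force: [0.2, 0.1, 0.7]
grip_width: 91.7
finger_force: 0.0
time: 28.7
tool_pos: [454.6, 199.8, 189.1]
tcp_rot: [-3.142, 0.0, 1.492]
contact_force: [-0.4, 0.2, 0.0]
grip_width: 91.7
finger_force: 0.0
[317 225] (290, 191, 52, 64)
[455.58336497 201.19425884] 0.9265312494602825
[456, 200] (289, 192, 56, 64) (289, 192, 56, 62)
[454, 202] (286, 189, 56, 65) (286, 189, 56, 63)
[452, 204] (283, 187, 56, 64) (283, 187, 56, 62)
tx 1.5 ty 1.0 tz 155.1 | tx 1.5 ty 1.0 tz 155.1 | spin -0.03 tcp [454.5 199.8 189.1] rot [-1.7998e+02  2.0000e-02  8.5470e+01] F [-0.3  0.1 -0.4] w 91.6 f 0.0 t 28.8
```

View pics/c6.png

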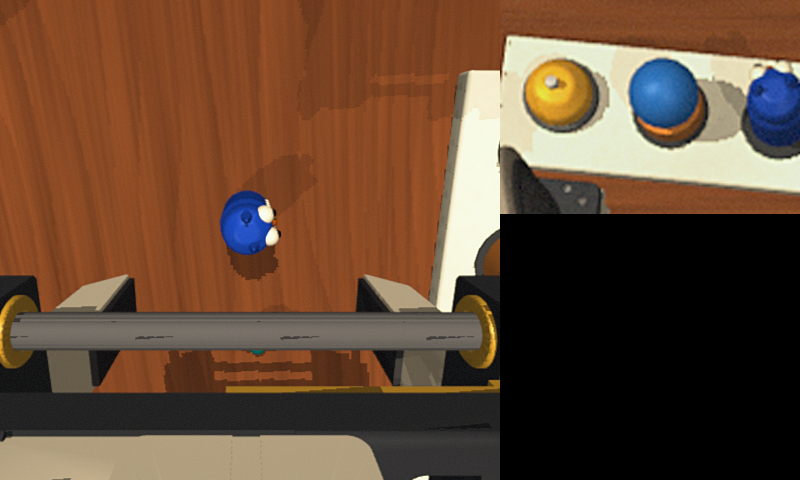

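Large owl stands on mark2; the middle owl is at (317,222) in the wrist image with left edge u=290, top v=191.

```bash
python3 -m creep '[{"hand":1,"tx":0.0012,"ty":0.0018,"tz":0.02,"spin":0},{"hand":1,"tx":0,"ty":0,"tz":0.045,"spin":0},{"hand":1,"tx":0,"ty":0,"tz":0.045,"spin":0},{"hand":1,"tx":0,"ty":0,"tz":0.03,"spin":0},{"hand":1,"tx":0,"ty":0,"tz":0.015,"spin":0}]' && python3 -m creep '[{"hand":1,"tx":0,"ty":0,"tz":0.001,"spin":0},{"hand":0.9,"tx":0,"ty":0,"tz":0,"spin":0},{"hand":0.8,"tx":0,"ty":0,"tz":0,"spin":0},{"hand":0.7,"tx":0,"ty":0,"tz":0,"spin":0}]'
```

```text
time: 29.42
tool_pos: [455.5, 200.9, 32.7]
tcp_rot: [-3.139, 0.001, 1.492]
contact_force: [-0.3, 0.3, 0.9]
grip_width: 92.2
finger_force: 0.0
time: 29.92
tool_pos: [456.2, 201.6, 34.1]
tcp_rot: [3.14, -0.0, 1.493]
contact_force: [0.7, 0.2, -0.4]
grip_width: 68.2
finger_force: 0.0
```

```bash
python3 -m creep '[{"hand":0.62,"tx":0,"ty":0,"tz":0.001,"spin":0},{"hand":0.56,"tx":0,"ty":0,"tz":0,"spin":0},{"hand":0.5,"tx":0,"ty":0,"tz":0,"spin":0},{"hand":0.45,"tx":0,"ty":0,"tz":0,"spin":0},{"hand":0.4,"tx":0,"ty":0,"tz":0,"spin":0}]'; python3 -m creep '[{"hand":0.35,"tx":0,"ty":0,"tz":0,"spin":0},{"hand":0.3,"tx":0,"ty":0,"tz":0,"spin":0},{"hand":0.3,"tx":0,"ty":0,"tz":0,"spin":0}]';python3 -c "
from h import *
to(650.5,-32.6,170)"
```

```text
time: 30.55
tool_pos: [455.7, 201.4, 32.4]
tcp_rot: [-3.142, 0.0, 1.493]
contact_force: [-0.7, 0.3, 0.6]
grip_width: 39.1
finger_force: 30.0
time: 30.92
tool_pos: [455.8, 201.4, 32.4]
tcp_rot: [-3.142, 0.0, 1.493]
contact_force: [-0.1, 0.2, -0.5]
grip_width: 39.4
finger_force: 30.0
tx -218.1 ty 212.4 tz -137.6 | tx -218.0 ty 212.5 tz -137.6 | spin 0.04 tcp [455.8 201.4  32.4] rot [-1.800e+02  1.000e-02  8.554e+01] F [-0.1  0.2 -0.5] w 39.4 f 30.0 t 30.9
```

```bash
python3 -m creep '[{"hand":0.3,"tx":0,"ty":0,"tz":-0.01,"spin":0},{"hand":0.3,"tx":0,"ty":0,"tz":-0.03,"spin":0},{"hand":0.3,"tx":0,"ty":0,"tz":-0.045,"spin":0},{"hand":0.3,"tx":0,"ty":0,"tz":-0.035,"spin":0},{"hand":0.3,"tx":0,"ty":0,"tz":-0.018,"spin":0}]' && python3 -m creep '[{"hand":0.3,"tx":-0.0136,"ty":0.0133,"tz":0,"spin":0},{"hand":0.3,"tx":-0.0272,"ty":0.0266,"tz":0,"spin":0},{"hand":0.3,"tx":-0.0272,"ty":0.0266,"tz":0,"spin":0},{"hand":0.3,"tx":-0.0272,"ty":0.0266,"tz":0,"spin":0},{"hand":0.3,"tx":-0.0272,"ty":0.0266,"tz":0,"spin":0}]' && python3 -m creep '[{"hand":0.3,"tx":-0.0272,"ty":0.0266,"tz":0,"spin":0},{"hand":0.3,"tx":-0.0272,"ty":0.0266,"tz":0,"spin":0},{"hand":0.3,"tx":-0.0272,"ty":0.0266,"tz":0,"spin":0},{"hand":0.3,"tx":-0.0136,"ty":0.0133,"tz":0,"spin":0},{"hand":0.3,"tx":0,"ty":0,"tz":0,"spin":0}]' && python3 -m creep '[{"hand":0.3,"tx":0,"ty":0,"tz":0,"spin":0},{"hand":0.3,"tx":0,"ty":0,"tz":0,"spin":0}]'
python3 - <<'E'
from fit import *
to(650.5,-32.6,56)
snap('wrist','w9'); cv2.imwrite('pics/c7.png',cv2.imread('pics/w9.png'))
E
```

```text
time: 31.55
tool_pos: [456.4, 201.6, 173.1]
tcp_rot: [3.138, -0.001, 1.493]
contact_force: [0.3, 0.7, -0.7]
grip_width: 39.4
finger_force: 30.0
time: 32.17
tool_pos: [566.2, 67.9, 169.3]
tcp_rot: [-3.14, 0.0, 1.492]
contact_force: [0.4, -0.3, -0.6]
grip_width: 39.4
finger_force: 30.0
time: 32.8
tool_pos: [651.0, -34.2, 168.7]
tcp_rot: [-3.14, 0.0, 1.49]
contact_force: [-0.3, -0.6, -1.1]
grip_width: 38.5
finger_force: 30.0
time: 33.05
tool_pos: [650.5, -31.3, 170.4]
tcp_rot: [-3.141, -0.0, 1.494]
contact_force: [-0.0, 0.5, -0.8]
grip_width: 39.1
finger_force: 30.0
tx -1.3 ty 0.1 tz 114.4 | tx -1.3 ty 0.1 tz 114.4 | spin 0.09 tcp [650.5 -31.3 170.4] rot [-179.97   -0.     85.59] F [-0.   0.5 -0.8] w 39.1 f 30.0 t 33.0
```

View pics/c7.png

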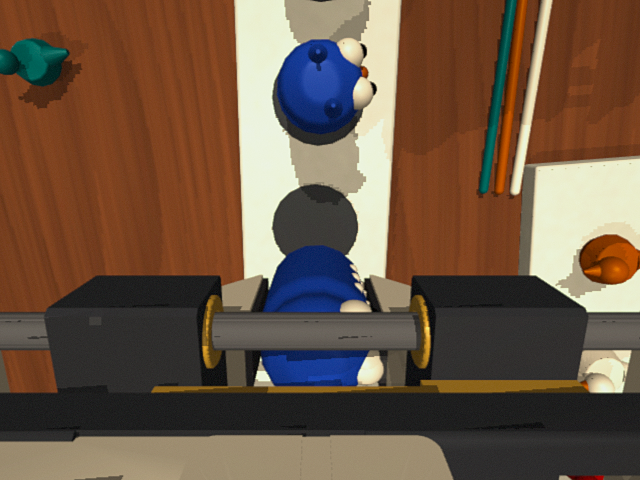

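Mark3: u 273–358, top v 184; owl foot front edge v≈246; the large owl stands on mark2 behind.

```bash
python3 - <<'E'
from fit import *
from scipy.optimize import least_squares
f='w9'
def ext(x,y,z,r):
    p=np.array([proj(f,q) for q in ring(x,y,z,r)]); return p[:,0].min(),p[:,0].max(),p[:,1].min(),p[:,1].max()
r=least_squares(lambda p:np.array(ext(*p,21,32))[:3]-[273,358,183.5],[650,-32]); print('mark',r.x,r.fun)
for y in (-33.3,-31.3,-29.3):
  print(y,np.round(ext(650.5,y,138,17)),np.round(ext(650.5,y,144,20)))
E
```

```text
mark [650.37830438 -31.86074978] [-0.69266804  0.69062162  0.03613524]
-33.3 [279. 352. 252. 321.] [271. 360. 250. 333.]
-31.3 [278. 352. 248. 317.] [271. 360. 245. 329.]
-29.3 [278. 352. 244. 313.] [270. 359. 241. 325.]
```

```bash
python3 -m creep '[{"hand":0.3,"tx":-0.0005,"ty":0,"tz":0.02,"spin":0},{"hand":0.3,"tx":0,"ty":0,"tz":0.04,"spin":0},{"hand":0.3,"tx":0,"ty":0,"tz":0.03,"spin":0},{"hand":0.3,"tx":0,"ty":0,"tz":0.016,"spin":0},{"hand":0.3,"tx":0,"ty":0,"tz":0.005,"spin":0}]' && python3 -m creep '[{"hand":0.3,"tx":0,"ty":0,"tz":0,"spin":0},{"hand":0.3,"tx":0,"ty":0,"tz":0,"spin":0},{"hand":0.3,"tx":0,"ty":0,"tz":0,"spin":0},{"hand":0.3,"tx":0,"ty":0,"tz":0,"spin":0}]'
```

```text
time: 33.72
tool_pos: [650.8, -32.2, 59.0]
tcp_rot: [-3.141, 0.0, 1.493]
contact_force: [0.3, -0.3, -0.6]
grip_width: 38.8
finger_force: 30.0
time: 34.22
tool_pos: [651.2, -32.7, 59.9]
tcp_rot: [3.141, 0.0, 1.493]
contact_force: [-0.0, -0.0, -2.0]
grip_width: 39.2
finger_force: 30.0
```

```bash
python3 -m creep '[{"hand":0.3,"tx":0.0006,"ty":-0.0006,"tz":0.002,"spin":0},{"hand":0.3,"tx":0,"ty":0,"tz":0.0015,"spin":0},{"hand":0.3,"tx":0,"ty":0,"tz":0.001,"spin":0},{"hand":0.3,"tx":0,"ty":0,"tz":0,"spin":0},{"hand":0.3,"tx":0,"ty":0,"tz":0,"spin":0}]' && python3 -m creep '[{"hand":0.3,"tx":0,"ty":0,"tz":0.0006,"spin":0},{"hand":0.3,"tx":0,"ty":0,"tz":0,"spin":0},{"hand":0.3,"tx":0,"ty":0,"tz":0,"spin":0}]'
```

```text
time: 34.85
tool_pos: [650.4, -32.0, 54.9]
tcp_rot: [3.142, 0.0, 1.493]
contact_force: [0.1, -0.1, -1.3]
grip_width: 39.1
finger_force: 30.0
time: 35.22
tool_pos: [650.4, -32.0, 54.3]
tcp_rot: [3.142, 0.0, 1.493]
contact_force: [0.5, -0.0, -0.1]
grip_width: 39.3
finger_force: 30.0
```

```bash
python3 -m creep '[{"hand":0.3,"tx":0,"ty":0,"tz":0.0006,"spin":0},{"hand":0.3,"tx":0,"ty":0,"tz":0,"spin":0},{"hand":0.3,"tx":0,"ty":0,"tz":0,"spin":0}]' && python3 -m creep '[{"hand":0.3,"tx":0,"ty":0,"tz":0.0005,"spin":0},{"hand":0.3,"tx":0,"ty":0,"tz":0,"spin":0},{"hand":0.3,"tx":0,"ty":0,"tz":0,"spin":0}]'
```

```text
time: 35.6
tool_pos: [650.4, -32.0, 53.7]
tcp_rot: [-3.142, 0.0, 1.493]
contact_force: [0.3, 0.7, -0.8]
grip_width: 38.9
finger_force: 30.0
time: 35.98
tool_pos: [650.5, -32.0, 53.4]
tcp_rot: [3.141, 0.0, 1.493]
contact_force: [-0.7, -0.4, 0.0]
grip_width: 39.2
finger_force: 30.0
```

```bash
python3 -m creep '[{"hand":0.3,"tx":0,"ty":0,"tz":0.0003,"spin":0},{"hand":0.3,"tx":0,"ty":0,"tz":0,"spin":0},{"hand":0.3,"tx":0,"ty":0,"tz":0,"spin":0}]'; python3 -m creep '[{"hand":0.46,"tx":0,"ty":0,"tz":0,"spin":0},{"hand":0.55,"tx":0,"ty":0,"tz":0,"spin":0},{"hand":0.75,"tx":0,"ty":0,"tz":0,"spin":0},{"hand":1,"tx":0,"ty":0,"tz":0,"spin":0},{"hand":1,"tx":0,"ty":0,"tz":0,"spin":0}]'; python3 -m creep '[{"hand":1,"tx":0,"ty":0,"tz":-0.015,"spin":0},{"hand":1,"tx":0,"ty":0,"tz":-0.04,"spin":0},{"hand":1,"tx":0,"ty":0,"tz":-0.045,"spin":0},{"hand":1,"tx":0,"ty":0,"tz":-0.03,"spin":0},{"hand":1,"tx":0,"ty":0,"tz":0,"spin":0}]'; python3 -c "
from h import *
to(438,-202.5,180)"
```

```text
time: 36.35
tool_pos: [650.5, -32.0, 53.4]
tcp_rot: [3.141, 0.0, 1.493]
contact_force: [-3.1, 0.7, 5.8]
grip_width: 39.3
finger_force: 30.0
time: 36.98
tool_pos: [650.4, -32.0, 52.8]
tcp_rot: [-3.142, 0.0, 1.493]
contact_force: [0.1, -0.4, -0.5]
grip_width: 75.8
finger_force: 0.0
time: 37.6
tool_pos: [652.0, -32.1, 187.1]
tcp_rot: [3.134, 0.001, 1.493]
contact_force: [0.2, 0.0, -0.2]
grip_width: 92.1
finger_force: 0.0
tx -186.5 ty -200.1 tz 7.1 | tx -186.6 ty -199.9 tz 7.1 | spin 0.04 tcp [652.  -32.1 187.1] rot [1.7958e+02 4.0000e-02 8.5540e+01] F [ 0.2  0.  -0.2] w 92.1 f 0.0 t 37.6
```

```bash
python3 -m creep '[{"hand":1,"tx":-0.031,"ty":-0.0333,"tz":0,"spin":0},{"hand":1,"tx":-0.031,"ty":-0.0333,"tz":0,"spin":0},{"hand":1,"tx":-0.031,"ty":-0.0333,"tz":0,"spin":0},{"hand":1,"tx":-0.031,"ty":-0.0333,"tz":0,"spin":0},{"hand":1,"tx":-0.031,"ty":-0.0333,"tz":0,"spin":0}]' && python3 -m creep '[{"hand":1,"tx":-0.031,"ty":-0.0333,"tz":0,"spin":0},{"hand":1,"tx":0,"ty":0,"tz":0,"spin":0},{"hand":1,"tx":0,"ty":0,"tz":0,"spin":0},{"hand":1,"tx":0,"ty":0,"tz":0,"spin":0}]'
python3 - <<'E'
from fit import *
snap('wrist','w10'); snap('top','top6'); 
f='w10'
u=proj(f,[438,-202.5,30]).astype(int); m=mask(f,(*u,50)); print(u,cv2.boundingRect(m.astype(int)))
x,i=fit(f,m,np.array([438.,-202]),P['small']); print(x,i)
for q in ([436,-204],[438,-202],[440,-200]): print(q,cv2.boundingRect(hull(f,*q,P['small']).astype(int)),cv2.boundingRect(hull(f,*q,P['small'][:3]).astype(int)))
to(*x,22)
w=cv2.imread('pics/w10.png'); t=cv2.imread('pics/top6.png')[100:200,200:340]
t=cv2.resize(t,(300,214),interpolation=2); c=np.zeros((480,300,3),np.uint8); c[:214]=t
cv2.imwrite('pics/c8.png',np.hstack([w[:,70:570],c]))
E
```

```text
time: 38.22
tool_pos: [470.6, -174.0, 182.2]
tcp_rot: [-3.14, -0.0, 1.493]
contact_force: [-0.1, -1.0, -0.3]
grip_width: 91.6
finger_force: 0.0
time: 38.72
tool_pos: [437.3, -201.2, 182.7]
tcp_rot: [-3.141, -0.0, 1.494]
contact_force: [-1.0, 0.3, 0.4]
grip_width: 91.7
finger_force: 0.0
[316 226] (295, 201, 40, 49)
[ 437.56174469 -201.90592575] 0.8713611568489678
[436, -204] (292, 202, 44, 51) (292, 202, 44, 49)
[438, -202] (294, 199, 45, 51) (294, 199, 45, 49)
[440, -200] (297, 196, 44, 52) (297, 196, 44, 49)
tx -0.7 ty 0.3 tz 160.7 | tx -0.7 ty 0.3 tz 160.7 | spin 0.12 tcp [ 437.3 -201.2  182.7] rot [-1.7999e+02 -1.0000e-02  8.5620e+01] F [0.1 0.1 0.2] w 91.8 f 0.0 t 38.8
```

View pics/c8.png

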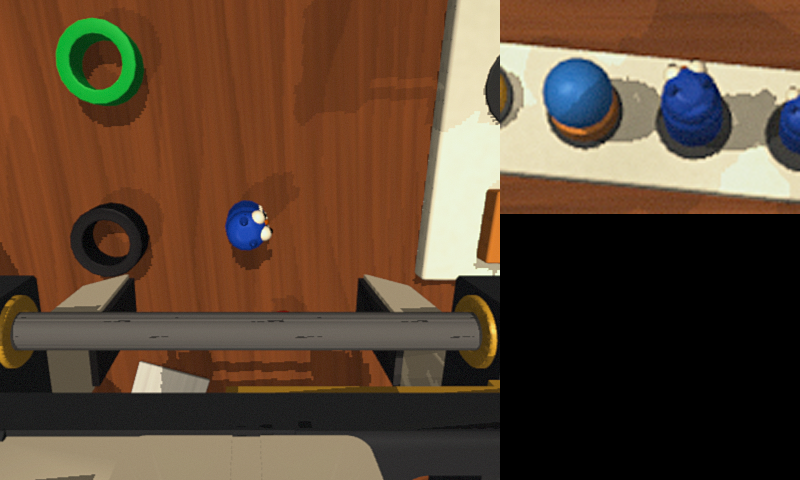

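Small owl at (318,225) in full-image pixels; the black ring's edge is about 70 mm to its left, so I descend with the fingers at 0.75 opening.

```bash
python3 -m creep '[{"hand":0.75,"tx":-0.0014,"ty":0.0008,"tz":0.02,"spin":0},{"hand":0.75,"tx":0,"ty":0,"tz":0.04,"spin":0},{"hand":0.75,"tx":0,"ty":0,"tz":0.03,"spin":0},{"hand":0.75,"tx":0,"ty":0,"tz":0,"spin":0},{"hand":0.75,"tx":0,"ty":0,"tz":0,"spin":0}]' && python3 -m creep '[{"hand":0.75,"tx":0,"ty":0,"tz":0.025,"spin":0},{"hand":0.75,"tx":0,"ty":0,"tz":0.025,"spin":0},{"hand":0.75,"tx":0,"ty":0,"tz":0.015,"spin":0},{"hand":0.75,"tx":0,"ty":0,"tz":0.005,"spin":0},{"hand":0.75,"tx":0,"ty":0,"tz":0,"spin":0}]' && python3 -m creep '[{"hand":0.75,"tx":0,"ty":0,"tz":0,"spin":0},{"hand":0.7,"tx":0,"ty":0,"tz":0,"spin":0},{"hand":0.65,"tx":0,"ty":0,"tz":0,"spin":0}]'
```

```text
time: 39.45
tool_pos: [438.2, -203.4, 93.8]
tcp_rot: [3.14, 0.001, 1.493]
contact_force: [0.8, -0.4, 1.0]
grip_width: 68.9
finger_force: 0.0
time: 40.08
tool_pos: [437.8, -203.5, 23.4]
tcp_rot: [3.141, 0.0, 1.493]
contact_force: [0.1, -0.5, -0.4]
grip_width: 69.2
finger_force: 0.0
time: 40.45
tool_pos: [437.6, -203.4, 23.2]
tcp_rot: [3.141, 0.0, 1.493]
contact_force: [-0.4, 0.0, -0.1]
grip_width: 60.7
finger_force: 0.0
```

```bash
python3 -m creep '[{"hand":0.6,"tx":0.0006,"ty":0.0006,"tz":0.001,"spin":0},{"hand":0.54,"tx":0,"ty":0,"tz":0,"spin":0},{"hand":0.48,"tx":0,"ty":0,"tz":0,"spin":0},{"hand":0.42,"tx":0,"ty":0,"tz":0,"spin":0},{"hand":0.37,"tx":0,"ty":0,"tz":0,"spin":0}]'; python3 -m creep '[{"hand":0.32,"tx":0,"ty":0,"tz":0,"spin":0},{"hand":0.25,"tx":0,"ty":0,"tz":0,"spin":0},{"hand":0.25,"tx":0,"ty":0,"tz":0,"spin":0},{"hand":0.25,"tx":0,"ty":0,"tz":0,"spin":0}]';python3 -c "
from h import *
to(647,-117.6,165)"
```

```text
time: 41.08
tool_pos: [438.1, -202.8, 21.9]
tcp_rot: [3.142, 0.0, 1.493]
contact_force: [0.2, -0.2, -0.4]
grip_width: 35.3
finger_force: 0.0
time: 41.58
tool_pos: [438.1, -202.7, 21.9]
tcp_rot: [-3.142, 0.0, 1.493]
contact_force: [-0.3, -0.5, -0.0]
grip_width: 31.1
finger_force: 30.0
tx 101.1 ty 201.7 tz -143.1 | tx 101.3 ty 201.6 tz -143.1 | spin 0.03 tcp [ 438.1 -202.7   21.9] rot [-180.      0.     85.53] F [-0.3 -0.5 -0. ] w 31.1 f 30.0 t 41.6
```

```bash
python3 -m creep '[{"hand":0.25,"tx":0,"ty":0,"tz":-0.01,"spin":0},{"hand":0.25,"tx":0,"ty":0,"tz":-0.03,"spin":0},{"hand":0.25,"tx":0,"ty":0,"tz":-0.045,"spin":0},{"hand":0.25,"tx":0,"ty":0,"tz":-0.038,"spin":0},{"hand":0.25,"tx":0,"ty":0,"tz":-0.02,"spin":0}]' && python3 -m creep '[{"hand":0.25,"tx":0.0084,"ty":0.0168,"tz":0,"spin":0},{"hand":0.25,"tx":0.0169,"ty":0.0336,"tz":0,"spin":0},{"hand":0.25,"tx":0.0169,"ty":0.0336,"tz":0,"spin":0},{"hand":0.25,"tx":0.0169,"ty":0.0336,"tz":0,"spin":0},{"hand":0.25,"tx":0.0169,"ty":0.0336,"tz":0,"spin":0}]' && python3 -m creep '[{"hand":0.25,"tx":0.0169,"ty":0.0336,"tz":0,"spin":0},{"hand":0.25,"tx":0.0084,"ty":0.0168,"tz":0,"spin":0},{"hand":0.25,"tx":0,"ty":0,"tz":0,"spin":0},{"hand":0.25,"tx":0,"ty":0,"tz":0,"spin":0},{"hand":0.25,"tx":0,"ty":0,"tz":0,"spin":0}]'
python3 - <<'E'
from fit import *
to(647,-117.6,45)
snap('wrist','w11')
E
```

```text
time: 42.2
tool_pos: [438.7, -203.1, 167.7]
tcp_rot: [3.138, 0.002, 1.493]
contact_force: [-0.3, -1.1, -1.2]
grip_width: 31.4
finger_force: 30.0
time: 42.82
tool_pos: [596.1, -137.2, 163.4]
tcp_rot: [-3.14, -0.001, 1.493]
contact_force: [0.7, -0.2, -1.2]
grip_width: 31.3
finger_force: 30.0
time: 43.45
tool_pos: [646.3, -117.7, 164.7]
tcp_rot: [-3.141, 0.0, 1.492]
contact_force: [-0.0, 0.2, -0.3]
grip_width: 31.7
finger_force: 30.0
tx 0.1 ty 0.7 tz 119.7 | tx 0.1 ty 0.7 tz 119.7 | spin -0.00 tcp [ 646.3 -117.7  164.7] rot [-179.96    0.     85.5 ] F [-0.   0.2 -0.3] w 31.7 f 30.0 t 43.5
```

View pics/w11.png

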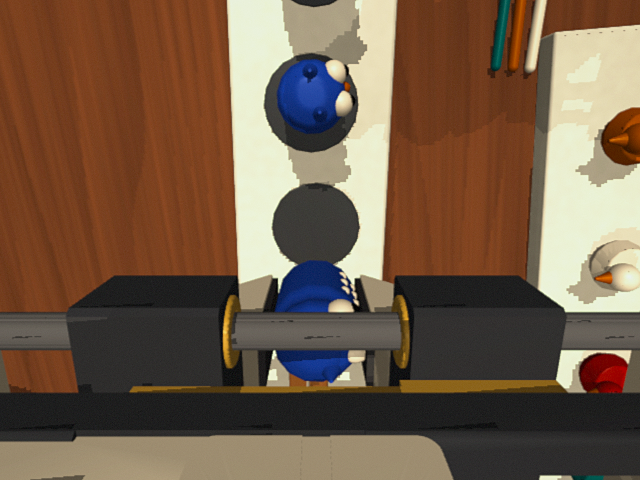

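Mark4: u 272–359, top v 184; owl front edge v≈261. The middle owl stands centred on mark3 (315,100).

```bash
python3 - <<'E'
from fit import *
from scipy.optimize import least_squares
f='w11'
def ext(x,y,z,r):
    p=np.array([proj(f,q) for q in ring(x,y,z,r)]); return p[:,0].min(),p[:,0].max(),p[:,1].min(),p[:,1].max()
r=least_squares(lambda p:np.array(ext(*p,21,32))[:3]-[272.5,359,183.5],[647,-117]); print('mark',r.x,r.fun)
for y in (-119.7,-117.7,-115.7):
  print(y,np.round(ext(646.3,y,143,14)),np.round(ext(646.3,y,148,16)))
E
```

```text
mark [ 646.48459851 -117.56195303] [-0.75196491  0.74961688  0.03995505]
-119.7 [283. 347. 266. 325.] [278. 353. 265. 335.]
-117.7 [283. 347. 262. 321.] [277. 352. 261. 331.]
-115.7 [282. 347. 257. 317.] [277. 352. 256. 326.]
```

```bash
python3 -m creep '[{"hand":0.25,"tx":0,"ty":0,"tz":0.02,"spin":0},{"hand":0.25,"tx":0,"ty":0,"tz":0.04,"spin":0},{"hand":0.25,"tx":0,"ty":0,"tz":0.034,"spin":0},{"hand":0.25,"tx":0,"ty":0,"tz":0.016,"spin":0},{"hand":0.25,"tx":0,"ty":0,"tz":0.005,"spin":0}]' && python3 -m creep '[{"hand":0.25,"tx":0,"ty":0,"tz":0,"spin":0},{"hand":0.25,"tx":0,"ty":0,"tz":0,"spin":0},{"hand":0.25,"tx":0,"ty":0,"tz":0,"spin":0},{"hand":0.25,"tx":0,"ty":0,"tz":0,"spin":0}]'
```

```text
time: 44.12
tool_pos: [646.7, -117.7, 49.6]
tcp_rot: [-3.141, -0.0, 1.492]
contact_force: [-0.7, -0.5, -0.3]
grip_width: 31.3
finger_force: 30.0
time: 44.62
tool_pos: [647.2, -117.5, 50.4]
tcp_rot: [3.141, 0.0, 1.493]
contact_force: [-0.9, 0.6, -1.5]
grip_width: 31.0
finger_force: 30.0
```

```bash
python3 -m creep '[{"hand":0.25,"tx":0,"ty":-0.0003,"tz":0.003,"spin":0},{"hand":0.25,"tx":0,"ty":0,"tz":0.0015,"spin":0},{"hand":0.25,"tx":0,"ty":0,"tz":0.001,"spin":0},{"hand":0.25,"tx":0,"ty":0,"tz":0,"spin":0},{"hand":0.25,"tx":0,"ty":0,"tz":0,"spin":0}]' && python3 -m creep '[{"hand":0.25,"tx":0,"ty":0,"tz":0.0005,"spin":0},{"hand":0.25,"tx":0,"ty":0,"tz":0,"spin":0},{"hand":0.25,"tx":0,"ty":0,"tz":0,"spin":0}]'
```

```text
time: 45.25
tool_pos: [646.7, -117.4, 44.4]
tcp_rot: [3.141, 0.0, 1.493]
contact_force: [-0.4, 0.7, -0.3]
grip_width: 30.9
finger_force: 30.0
time: 45.62
tool_pos: [646.7, -117.4, 44.0]
tcp_rot: [3.141, 0.0, 1.493]
contact_force: [-0.0, -1.3, -1.3]
grip_width: 31.2
finger_force: 30.0
```

```bash
python3 -m creep '[{"hand":0.25,"tx":0,"ty":0,"tz":0.0006,"spin":0},{"hand":0.25,"tx":0,"ty":0,"tz":0,"spin":0},{"hand":0.25,"tx":0,"ty":0,"tz":0,"spin":0}]' && python3 -m creep '[{"hand":0.25,"tx":0,"ty":0,"tz":0.0005,"spin":0},{"hand":0.25,"tx":0,"ty":0,"tz":0,"spin":0},{"hand":0.25,"tx":0,"ty":0,"tz":0,"spin":0}]'
```

```text
time: 46.0
tool_pos: [646.6, -117.4, 43.3]
tcp_rot: [3.142, 0.0, 1.493]
contact_force: [-0.3, -0.8, -0.9]
grip_width: 31.1
finger_force: 30.0
time: 46.38
tool_pos: [646.7, -117.4, 43.0]
tcp_rot: [3.141, 0.0, 1.493]
contact_force: [0.5, 0.7, 0.7]
grip_width: 30.9
finger_force: 30.0
```

```bash
python3 -m creep '[{"hand":0.25,"tx":0,"ty":0,"tz":0.0003,"spin":0},{"hand":0.25,"tx":0,"ty":0,"tz":0,"spin":0},{"hand":0.25,"tx":0,"ty":0,"tz":0,"spin":0}]'; python3 -m creep '[{"hand":0.37,"tx":0,"ty":0,"tz":0,"spin":0},{"hand":0.45,"tx":0,"ty":0,"tz":0,"spin":0},{"hand":0.6,"tx":0,"ty":0,"tz":0,"spin":0},{"hand":0.75,"tx":0,"ty":0,"tz":0,"spin":0},{"hand":0.75,"tx":0,"ty":0,"tz":0,"spin":0}]'; python3 -m creep '[{"hand":0.75,"tx":0,"ty":0,"tz":-0.015,"spin":0},{"hand":0.75,"tx":0,"ty":0,"tz":-0.04,"spin":0},{"hand":0.75,"tx":0,"ty":0,"tz":-0.05,"spin":0},{"hand":0.75,"tx":0,"ty":0,"tz":-0.04,"spin":0},{"hand":0.75,"tx":-0.04,"ty":-0.04,"tz":0,"spin":0}]'; python3 -m creep '[{"hand":0.75,"tx":-0.04,"ty":-0.04,"tz":0,"spin":0},{"hand":0.75,"tx":-0.04,"ty":-0.04,"tz":0,"spin":0},{"hand":0.75,"tx":-0.04,"ty":-0.04,"tz":0,"spin":0},{"hand":0.75,"tx":0,"ty":0,"tz":0,"spin":0},{"hand":0.75,"tx":0,"ty":0,"tz":0,"spin":0}]'
python3 - <<'E'
from fit import *
snap('top','top7'); snap('scene','scene7')
a=cv2.imread('pics/top7.png')[100:220,150:490]; b=cv2.imread('pics/scene7.png')[170:390,255:525]
a=cv2.resize(a,(800,282),interpolation=2); b=cv2.resize(b,(390,318),interpolation=2)
c=np.zeros((600,800,3),np.uint8); c[:282]=a; c[282:,:390]=b; cv2.imwrite('pics/c9.png',c)
E
```

```text
time: 46.75
tool_pos: [646.7, -117.4, 42.9]
tcp_rot: [3.141, 0.0, 1.493]
contact_force: [-2.6, 0.3, 5.6]
grip_width: 31.2
finger_force: 30.0
time: 47.38
tool_pos: [646.6, -117.4, 42.4]
tcp_rot: [-3.142, 0.0, 1.493]
contact_force: [0.5, -0.0, -1.1]
grip_width: 65.9
finger_force: 0.0
time: 48.0
tool_pos: [607.1, -153.5, 192.9]
tcp_rot: [3.131, 0.003, 1.497]
contact_force: [0.4, -1.4, -0.7]
grip_width: 68.8
finger_force: 0.0
time: 48.62
tool_pos: [475.1, -264.6, 188.6]
tcp_rot: [3.14, 0.001, 1.492]
contact_force: [-0.2, 0.1, 0.2]
grip_width: 68.9
finger_force: 0.0
```

View pics/c9.png

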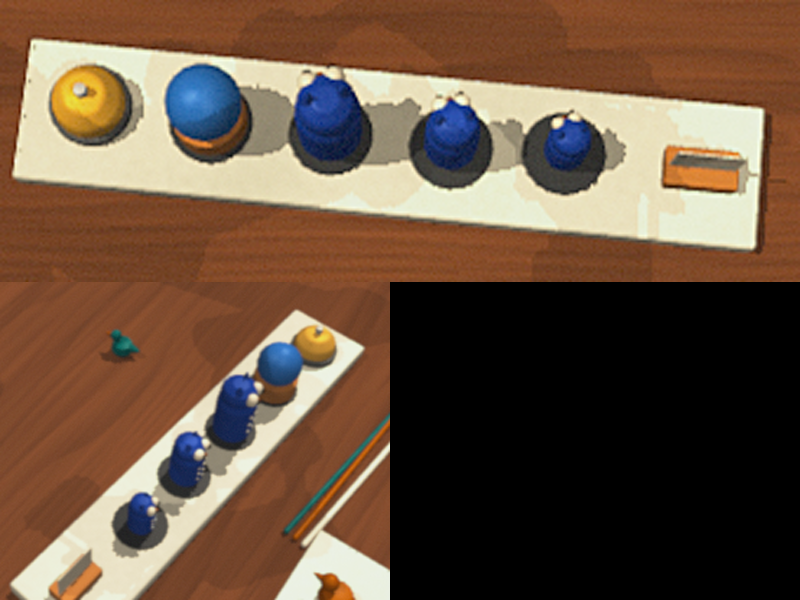

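All objects are in place: the globe in the ring by the bell, then the owls upright and centred from tallest to smallest.

```bash
python3 -c "
from plant import close_job
print(close_job())"
```

```text
the job is handed in; nothing more can be done
None
```

The row is set out and handed in at about 49 s: the stand on the mark next to the bell, then the globe seated in it, then the three owls upright from tallest to smallest. The last pictures show everything standing in place; no verdict came back.

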